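# Stack and clamp the plates of a membrane cell in the bench press

## Robot

A 6-joint arm with a two-finger parallel gripper is mounted at the origin on a cart in front of the work surface, level with it; the furniture and walls round the work are solid. World frame = base frame: x ahead of the robot, y to its left, z up, the work surface at z = 0. Lengths are in mm, angles in rad, forces in N, time in s.
With the tool pointing down it reaches from about 400 to 925 mm from the base axis. Payload 12.5 kg.
Tool frame: the origin (TCP) lies where the fingers leave the gripper's body, on its centre line; the fingertips stand 78 mm ahead of it and the grasp point (between the pads) lies 59 mm ahead of it (env.tip_extent is the distance from the TCP to the fingertips, in mm); z points along the fingers, y is the direction in which the jaws open and shut (so a half turn about z gives the same grasp; the last joint's range is limited). The gripper opens to 95 mm and grips with 3 to 60 N. Pads are 20 mm wide; open, the fingers measure 119 mm over their backs; the gripper's body (75 mm by 180 mm) begins 59 mm behind the grasp point.
Start: joints at [-1.36, 0.491, 1.559, -0, 1.092, -0.106], TCP at [194.726, -593.902, 292.261] pointing down, gripper open.
Joint ranges: [-3.1, 3.1], [-0.84, 2.19], [0.05, 2.79], [-1.13, 4.28], [0.06, 2.93], [-2.69, 2.69]. Speed limits (rad/s): [2.22, 2.22, 2.79, 3.14, 3.14, 3.14].

## Interface

Orientations are given as [roll, pitch, yaw] about the fixed x, y, z axes, in that order (R = Rz(yaw) Ry(pitch) Rx(roll)).
In Python, from cell import env gives the robot as it stands. The module is installed in compiled form; this text tells all that it offers.
- The arm moves only by the tool play_rows, never from a script. Its argument "targets" is a list of rows, each an object with "linear": the shift along the tool's x, y, z in mm, a list of three; "turn": the turn about the tool's z in rad. A call has 1 to 20 rows; each row is the pose to reach, as a shift and turn from the pose commanded when the call began, along the tool's axes at that moment; what a row does not reach only later rows make up. A row lasts 1/8 s, in which the tool goes at most 62.5 mm and 10.7 degrees, less where a joint would pass 70% of its speed; a pose out of reach is approached as far as the arm can. A call with a gripper value outside its range is refused whole. "hand" is the finger opening in mm, from 0 to 95.1, set as the call begins (left out, the last holds). The fingers move at their own pace and stop on an object; the grip force is fixed at half the most. Time passes only in rows, so rows that repeat a pose let the fingers close. It gives the time, the measured TCP pose, the force and the opening at its end, in the units of the state.
- env.state(): the state, without advancing time (a new reading comes with each control period).
- env.read_camera(name): name is "side" or "top" or "wrist"; returns (picture, depth): 420x560x3 uint8, red, green, blue; 420x560 float32, mm along the optical axis (not along the pixel's ray), 0 where there is no reading.
- env.camera_params(name): a dict with "fx", "fy", "cx", "cy" (pixels), "R" (3x3) and "t" (3): a world point X has camera coordinates R X + t. Camera axes: x right, y down, z forward; pixel columns grow to the right and rows downward; lengths in mm; the calibration is good to about 2 mm. A picture is of the moment at which its call begins: read the wrist's pose just before it. camera_params takes no time and is no camera call; for the wrist camera it gives the pose at the moment of the call.
- env.job_done(): hands the job in, once; it reports no verdict.
The state is a dict: "t": time; "joints": joint angles; "qvel": joint speeds; "tau": joint torques, N m; "eef_pos": TCP position; "tcp_rot": TCP orientation; "ft_force": force on the tool from outside, world axes, zero at the start; "moment": the same for the moment, N m; "opening": opening from 0.0 (shut) to 1.0 (fully open).
Only numpy, scipy, OpenCV 4.12 (cv2) and the standard library are available. Lean on these libraries where they do the work, as an engineer would, in place of code of your own. Each camera call takes 0.05 s, during which the arm holds its last target.

## Task

Clamp a membrane cell in the bench press: draw the carriage out to its outer stop, lower every loose aluminium plate that is there over the carriage's two pins so that they lie flush in one stack, and slide the carriage fully home under the press. Then turn the star wheel clockwise, pushing one spoke after another in front of the guard, until the spring pad bears firmly on the stack (pushed in by at least 3 mm). Leave the tape roll, the small bottle and the culture dish where they are.

Things in the scene. Friction and masses are not known exactly. Their poses are not given: they have to be found in the camera images.
- press: Grey bench press, fixed. Origin under the centre of its base slab (120 mm along its x, 420 mm along its y, 12 mm thick) on the worktop. Its -x side is its front; the press axis (vertical) stands at x 0, y +120 mm, with columns 18 mm thick at x -49 and +49 mm beside it. (A tall fixed instrument fills the right of the worktop, world x > 0.42, y < -0.38.)
- bridge (a point): Centre of the top of the bridge that joins the columns, 134 mm above the worktop on the press axis; it reaches x -61 to +91 mm, y -23 to +23 mm from here and is 16 mm thick. On it a collar of radius 16 mm, 8 mm tall, under the star wheel.
- guard (a point): Front edge, middle, top of the fixed guard that covers the rear half of the star wheel: 191 mm above the worktop, 10 mm behind (+x of) the press axis; it reaches 80 mm to +x and 85 mm to either side in y. Ahead of this edge the wheel is open from above.
- carriage (a joint): Slide of the carriage along the press's +y, m: 0 = outer stop (drawn out, deck clear of the press, for loading), 0.170 = fully home under the press (stop). Stays where left; takes about 2 N to move.
- deck (a point): Centre of the top of the carriage's aluminium deck (36 mm in x, 124 mm in y; its top is 45 mm above the worktop); axes those of the press; moves with the carriage. Two upright steel pins, 10 mm thick and 52 mm tall with the top 9 mm tapered, stand on the deck at y -42 and +42 mm from this point.
- handle (a point): Top centre of the carriage's handle, 99 mm above the worktop: a black upright square post 18 x 18 mm, free over its upper 58 mm, 125 mm from the deck's centre towards the press's -y.
- wheel (a joint): Angle of the star wheel, rad, 0 to 10; grows clockwise seen from above, which lowers the pad 5 mm per rad. Stays where left; turning takes about 0.12 N m (2 to 3 N on a spoke), far more once the pad's spring is fully pushed in. Spoke k (0..4) points, in the press's x-y axes, at the angle 2 pi k/5 minus this value, counterclockwise from +x.
- hub (a point): Centre of the star wheel, 170 mm above the worktop on the press axis, in the plane of its five spokes (steel bars 12 mm thick with 18 mm balls centred at radius 64 mm; black hub of radius 19 mm). Between the spokes it is open down to the bridge.
- pad (a joint): How far the rubber pad (34 mm across, facing down, on the press axis under the bridge) is pushed up into its spring, m: 0 hanging free, 0.008 fully pushed in; spring 2.5 N per mm. With the wheel at 0 the pad's face is 52 mm above the level of the deck's top.
- plate_0_mid (a point): Centre (half-way up) of a loose aluminium plate, 50 mm in its x, 110 mm in its y, 10 mm thick, about 0.12 kg, with two 13 mm through holes at y -42 and +42 mm; the plates are alike, any order and either way round will do. May be absent.
- plate_1_mid (a point): Centre (half-way up) of a loose aluminium plate, 50 mm in its x, 110 mm in its y, 10 mm thick, about 0.12 kg, with two 13 mm through holes at y -42 and +42 mm; the plates are alike, any order and either way round will do. May be absent.
- plate_2_mid (a point): Centre (half-way up) of a loose aluminium plate, 50 mm in its x, 110 mm in its y, 10 mm thick, about 0.12 kg, with two 13 mm through holes at y -42 and +42 mm; the plates are alike, any order and either way round will do. May be absent.
- plate_3_mid (a point): Centre (half-way up) of a loose aluminium plate, 50 mm in its x, 110 mm in its y, 10 mm thick, about 0.12 kg, with two 13 mm through holes at y -42 and +42 mm; the plates are alike, any order and either way round will do. May be absent.
- tape_roll: Bystander: roll of tape lying flat, 73 mm across, 19 mm high; origin at its underside.
- reagent_1: Bystander: small white-capped bottle, 48 mm across, 76 mm high; origin at its underside.
- dish_0: Bystander: lidded culture dish, 58 mm across, 14 mm high; origin at its underside.

How it is judged:
By the outcome, as a careful person would: the job done as asked, in the order asked, and still so for the second after the job is handed in, with the robot touching nothing.
Of plate_0, plate_1, plate_2, plate_3 only 2 to 4 are there at a start; the rules pass over those that are not, and their reading is None.
At some moment in a run one of plate_0, plate_1, plate_2, plate_3 may be knocked a few centimetres aside while the robot is not near it.
Once in a run the grip may slacken for a moment while it holds something.
It also fails if it takes over 200 s, if anything falls off the work surface, if the arm or the gripper's body presses on something with over 40 N, if the wrist force passes 120 N, or if a joint passes its speed limit or range.

## Working session

There is one attempt and no reset: what is moved stays moved. The work goes in short steps, Python scripts to look and compute and a tool call to move; the robot and the scene stay as the last step left them, time stands still between calls to the robot, and variables do not carry over. Pictures are saved under pics/ and viewed, and the job is handed in when it is done.

Besides the shell and the picture viewer there is one more tool, called after ">>>" as name(argument=value, ...) on one line, values as JSON. play_rows: Moves the arm, as the interface text tells. Its arguments: {"type":"object","properties":{"targets":{"type":"array","items":{"type":"object","properties":{"linear":{"type":"array","items":{"type":"number"}},"turn":{"type":"number"}}}},"hand":{"type":"number"}},"required":["targets"]}

```bash
mkdir -p pics; ls
python3 - <<'E'
from cell import env
import cv2
print(env.state())
for n in ("side","top","wrist"):
    p=env.camera_params(n); print(n,p)
    im,d=env.read_camera(n)
    cv2.imwrite(f"pics/{n}0.png",im[:,:,::-1])
E
```

```text
pics
{'t': 0.0, 'joints': array([-1.35961676e+00,  4.91557818e-01,  1.55945432e+00, -3.07348453e-05,
        1.09172492e+00, -1.05588440e-01]), 'qvel': array([ 3.40621078e-04, -2.85371502e-04,  9.79401794e-04, -2.36849123e-03,
        4.23400354e-05, -1.43062760e-04]), 'tau': array([ 2.31216982e-03, -6.12636566e+01, -2.58172721e+01,  6.91905781e-02,
        4.83246823e-02, -1.43244242e-04]), 'eef_pos': array([ 194.67414092, -593.73407613,  291.66111077]), 'tcp_rot': array([-3.14045174e+00, -9.35052134e-05,  3.16782141e-01]), 'ft_force': array([ 0.21982186, -0.79479553,  0.70073251]), 'moment': array([-0.01164592,  0.02691723,  0.01356173]), 'opening': 1.0011569039619015}
side {'fx': 398.3084427384364, 'fy': 398.3084427384364, 'cx': 278.339800448028, 'cy': 202.48959539397748, 'R': array([[-0.33027716, -0.94381384, -0.01150763],
       [-0.50118715,  0.1856899 , -0.84518087],
       [ 0.79983025, -0.27337646, -0.53435651]]), 't': array([187.65261293, 381.48479871, 778.47797277])}
top {'fx': 422.4347099657371, 'fy': 422.4347099657371, 'cx': 277.172150485379, 'cy': 210.2459501119821, 'R': array([[-1.90571436e-03, -9.99686599e-01,  2.49614131e-02],
       [-9.99004178e-01,  7.90542629e-04, -4.46097237e-02],
       [ 4.45760099e-02, -2.50215693e-02, -9.98692596e-01]]), 't': array([  -1.48156593,  533.50629443, 1203.72933132])}
wrist {'fx': 376.82784595444286, 'fy': 376.82784595444286, 'cx': 276.9139046796026, 'cy': 205.76919095542397, 'R': array([[ 0.31078282, -0.95047907, -0.00188932],
       [-0.91417571, -0.29945548,  0.27314683],
       [-0.26018611, -0.08316217, -0.9619705 ]]), 't': array([-624.14443288,  -30.45534887,  392.01763355])}
```

View pics/top0.png

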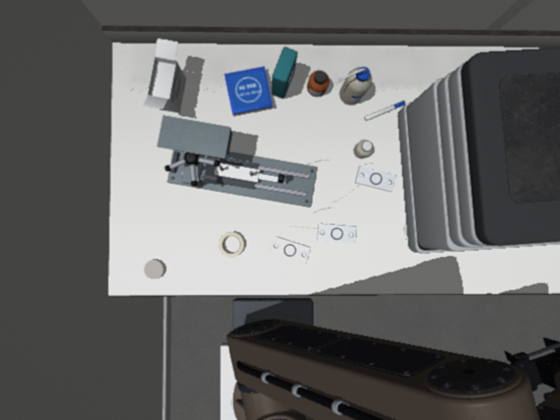

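View pics/side0.png

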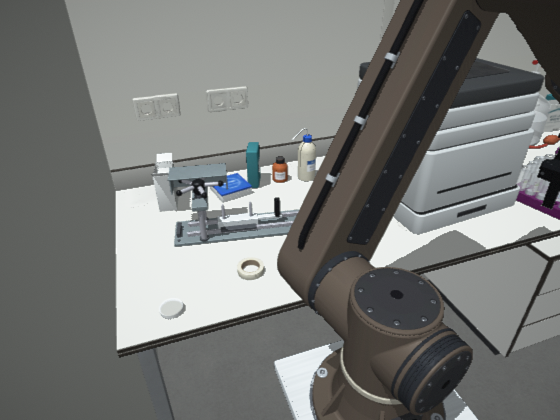

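View pics/wrist0.png

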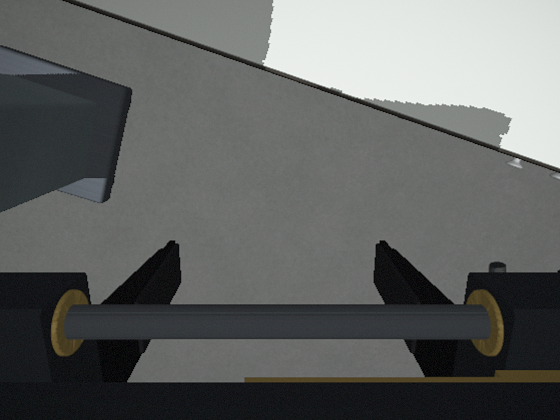

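Top view: three plates near (376,179), (337,233) and (290,249), the press around (240,175), tape (232,244), dish (154,268) and bottle (364,148). I'll zoom in on these and measure them.

```bash
cat > h.py <<'E'
from cell import env
import numpy as np, cv2
def ray(name,u,v,z,P=None):
    p=P or env.camera_params(name); R=np.array(p["R"]);t=np.array(p["t"])
    C=-R.T@t; d=R.T@np.array([(u-p["cx"])/p["fx"],(v-p["cy"])/p["fy"],1.])
    return C+d*(z-C[2])/d[2]
def proj(name,X,P=None):
    p=P or env.camera_params(name); c=np.array(p["R"])@np.array(X,float)+p["t"]
    return np.array([p["fx"]*c[0]/c[2]+p["cx"],p["fy"]*c[1]/c[2]+p["cy"]])
def crop(im,x0,y0,x1,y1,s,fn):
    c=im[y0:y1,x0:x1,::-1]; cv2.imwrite(fn,cv2.resize(c,None,fx=s,fy=s,interpolation=cv2.INTER_CUBIC))
def pts(name,d,P=None):
    p=P or env.camera_params(name);v,u=np.mgrid[0:420,0:560]
    c=np.stack([(u-p["cx"])/p["fx"]*d,(v-p["cy"])/p["fy"]*d,d],-1)
    return (c-p["t"])@np.array(p["R"])
E
python3 - <<'E'
from h import *
im,d=env.read_camera("top")
np.savez("top0.npz",im=im,d=d)
crop(im,140,100,410,290,2.95,"pics/top0z.png")
crop(im,155,110,325,215,4.6,"pics/top0p.png")
X=pts("top",d)
for (u,v) in [(376,179),(337,233),(290,249),(364,148),(232,244),(154,268),(195,130),(193,160),(300,280),(282,178)]:
    print((u,v),X[v,u].round(1),d[v,u])
E
```

```text
(376, 179) [ 624.6 -290.5    8.2] 1230.6925
(337, 233) [ 467.7 -175.     8.7] 1220.2676
(290, 249) [421.8 -39.3   3.3] 1220.2195
(364, 148) [ 702.4 -240.6   75.7] 1165.4865
(232, 244) [436.5 128.4  -2.2] 1222.1654
(154, 268) [370.2 346.4  18. ] 1193.5736
(195, 130) [723.9 204.6 189.1] 1042.0271
(193, 160) [650.  209.7 185.4] 1042.2688
(300, 280) [331.9 -68.3  -2.9] 1223.09
(282, 178) [616.  -13.1 100.2] 1131.4072
```

View pics/top0z.png

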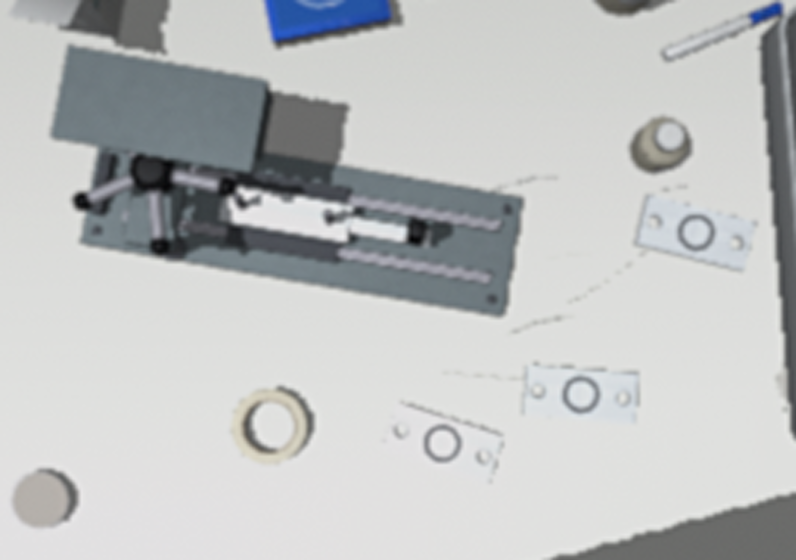

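View pics/top0p.png

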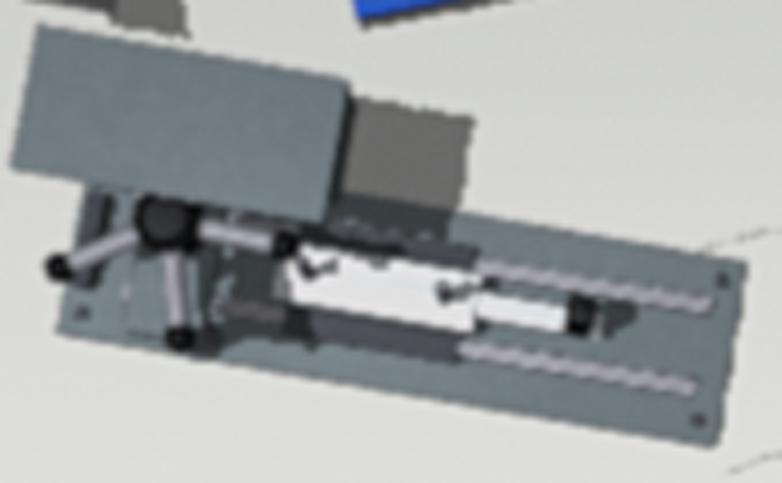

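Run:
```python
from h import *
f=lambda u,v:(u/4.6+155-.4,v/4.6+110-.4)
g=lambda u,v:(u/2.95+140-.3,v/2.95+100-.3)
G=[ray("top",*f(*q),191) for q in [(12,168),(325,220),(350,82),(38,25)]]
print("guard",np.round(G,1),[np.linalg.norm(G[i]-G[(i+1)%4]).round(1) for i in range(4)])
a=np.subtract(G[0],G[1]);print("yaw y-axis",np.degrees(np.arctan2(-a[0],a[1])))
B=[ray("top",*f(*q),12) for q in [(745,262),(716,445),(58,333)]]
print("base",np.round(B,1),[np.linalg.norm(B[i]-B[(i+1)%3]).round(1) for i in range(3)])
a=np.subtract(B[2],B[1]);print("yaw",np.degrees(np.arctan2(-a[0],a[1])))
c=(B[0]+B[2])/2; print("press origin",c.round(1))
print("hub",ray("top",*f(168,220),180))
for q in [(62,267),(181,336),(286,244)]: print("ball",ray("top",*f(*q),175).round(1))
print("handle",ray("top",*f(580,315),99))
for n,qs in dict(A=[(655,222),(696,232),(737,243)],B=[(537,391),(581,395),(623,398)],C=[(400,430),(442,443),(484,457)]).items():
    p=[ray("top",*g(*q),10) for q in qs]; a=p[0]-p[2]
    print(n,np.round(p,1).tolist(),"d",np.linalg.norm(a),"yaw",np.degrees(np.arctan2(-a[0],a[1])))
for n,q,z in [("bottle",(669,136),76),("tape",(273,426),19),("dish",(43,498),14)]: print(n,ray("top",*g(*q),z).round(1))
```

```text
guard [[683.2 296.3 191. ]
 [655.6 129.8 191. ]
 [730.2 116.7 191. ]
 [760.3 283.3 191. ]] [np.float64(168.8), np.float64(75.7), np.float64(169.3), np.float64(78.2)]
yaw y-axis -9.382906508434354
base [[ 660.1 -116.6   12. ]
 [ 544.7  -97.7   12. ]
 [ 614.9  313.1   12. ]] [np.float64(117.0), np.float64(416.7), np.float64(432.0)]
yaw -9.691607984139027
press origin [637.5  98.2  12. ]
hub [657.32468566 215.28036447 180.        ]
ball [632.5 273.  175. ]
ball [595.1 208.7 175. ]
ball [645.2 152.4 175. ]
handle [615.93786977  -9.61045973  99.        ]
A [[636.1, -248.4, 10.0], [626.3, -288.9, 10.0], [615.4, -329.5, 10.0]] d 83.70672969756153 yaw -14.324275630715762
B [[470.0, -130.6, 10.0], [466.0, -173.8, 10.0], [463.0, -215.0, 10.0]] d 84.67083216423082 yaw -4.7550834856659145
C [[432.4, 3.3, 10.0], [419.6, -37.5, 10.0], [405.9, -78.4, 10.0]] d 85.96269585412313 yaw -17.928341622449736
bottle [ 708.4 -247.4   76. ]
tape [436.9 125.9  19. ]
dish [368.3 346.7  14. ]
```

```bash
cat >> h.py <<'E'
# press model (rough -> refined later)
PO=np.array([637.5,98.2]); PY=np.radians(-9.5)
def setp(): 
    global ex,ey
    ex=np.array([np.cos(PY),np.sin(PY)]); ey=np.array([-np.sin(PY),np.cos(PY)])
setp()
def W(px,py): return PO+px*ex+py*ey
def toP(w): w=np.array(w)[:2]-PO; return np.array([w@ex,w@ey])
def go(x,y,z,psi=None):
    s=env.state(); p=np.array(s["eef_pos"]); yaw=s["tcp_rot"][2]
    from scipy.spatial.transform import Rotation as Ro
    R=Ro.from_euler("xyz",s["tcp_rot"]).as_matrix()
    l=R.T@(np.array([x,y,z])-p)
    t=0 if psi is None else -(np.radians(psi)-yaw)
    print("go",(round(float(x),1),round(float(y),1),z,psi),"linear",l.round(1).tolist(),"turn",round(float(t),3))
def st():
    s=env.state(); print("t",round(s["t"],2),"pos",np.round(s["eef_pos"],1),"rpy deg",np.degrees(s["tcp_rot"]).round(2),"F",np.round(s["ft_force"],1),"M",np.round(s["moment"],2),"op",round(s["opening"]*95.1,1))
E
python3 - <<'E'
from h import *
st(); go(215,-380,300,50); go(420,-150,330,80.5); go(*W(0,-110),330,80.5)
E
```

```text
t 0.2 pos [ 194.7 -593.8  291.9] rpy deg [-179.96   -0.     18.15] F [-0.5  0.6  0.7] M [-0.01  0.04  0.01] op 95.0
go (215.0, -380.0, 300, 50) linear [85.9, -196.9, -8.0] turn -0.556
go (420.0, -150.0, 330, 80.5) linear [352.3, -351.6, -37.9] turn -1.088
go (619.3, -10.3, 330, 80.5) linear [585.3, -422.2, -37.8] turn -1.088
```

>>> play_rows(targets=[{"linear":[86,-197,-8],"turn":-0.55},{"linear":[86,-197,-8],"turn":-0.55},{"linear":[86,-197,-8],"turn":-0.55},{"linear":[86,-197,-8],"turn":-0.55},{"linear":[352,-352,-38],"turn":-1.088},{"linear":[352,-352,-38],"turn":-1.088},{"linear":[352,-352,-38],"turn":-1.088},{"linear":[352,-352,-38],"turn":-1.088},{"linear":[352,-352,-38],"turn":-1.088},{"linear":[352,-352,-38],"turn":-1.088}], hand=95)

```text
t: 1.45
eef_pos: [421.3, -147.0, 330.5]
tcp_rot: [3.141, 0.0, 1.41]
ft_force: [-0.2, -0.1, 0.4]
opening: 1.0
```

Run:
```python
from h import *
st()
P=env.camera_params("wrist");im,d=env.read_camera("wrist");cv2.imwrite("pics/w1.png",im[:,:,::-1])
np.save("w1P.npy",P,allow_pickle=True)
im,d=env.read_camera("top");cv2.imwrite("pics/t1.png",im[:,:,::-1])
im,d=env.read_camera("side");cv2.imwrite("pics/s1.png",im[:,:,::-1]); crop(im,160,140,330,260,4.6,"pics/s1z.png")
for z in (330,): go(*W(0,-110),z,80.5)
```

```text
t 1.45 pos [ 421.3 -147.   330.5] rpy deg [179.95   0.    80.81] F [-0.2 -0.1  0.4] M [-0.04 -0.11  0.01] op 95.1
go (619.3, -10.3, 330, 80.5) linear [170.9, 174.4, -0.1] turn -0.0
```

View pics/w1.png

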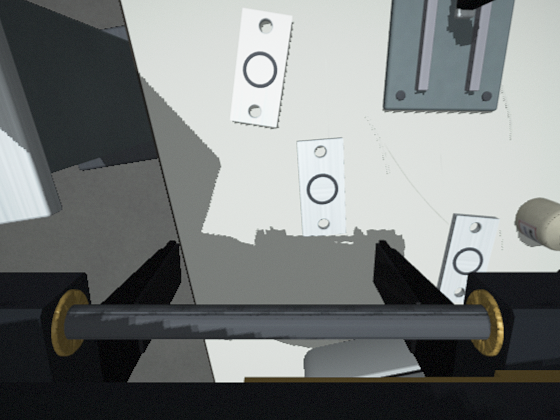

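View pics/s1z.png

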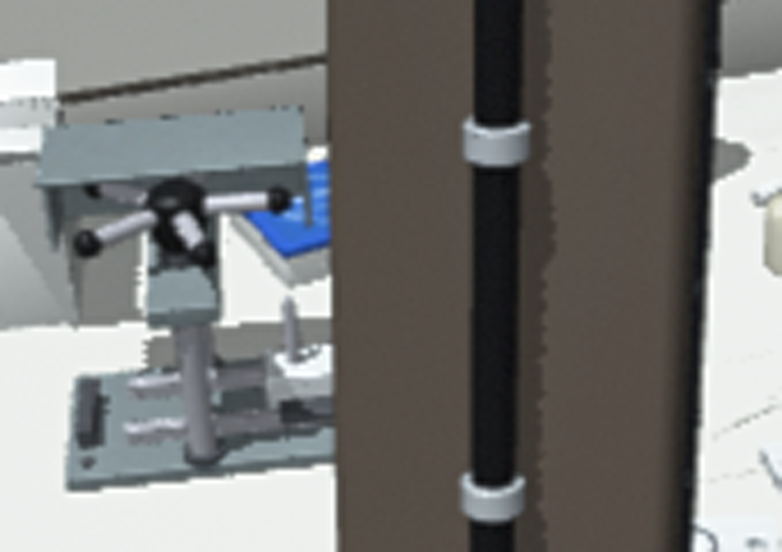

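Wrist view: plates with rings at (260,70), (322,188) and (467,261), bottle (540,225). The press end is at the top, with the handle at (480,20). Next I'll view the press from above.

>>> play_rows(targets=[{"linear":[60,60,0],"turn":0.005},{"linear":[120,120,0],"turn":0.005},{"linear":[171,174,0],"turn":0.005},{"linear":[171,174,0],"turn":0.005},{"linear":[171,174,0],"turn":0.005}])

```text
t: 2.22
eef_pos: [621.0, -9.9, 328.9]
tcp_rot: [-3.141, 0.0, 1.4]
ft_force: [-0.7, -0.4, -0.5]
opening: 0.998
```

Run:
```python
from h import *
st()
P=env.camera_params("wrist");im,d=env.read_camera("wrist");cv2.imwrite("pics/w2.png",im[:,:,::-1])
np.savez("w2.npz",P=P,im=im,d=d)
im,d=env.read_camera("side");crop(im,160,140,330,260,4.6,"pics/s2z.png")
```

```text
t 2.23 pos [621.   -9.9 328.9] rpy deg [-179.94    0.     80.21] F [-0.7 -0.4 -0.5] M [-0.07 -0.05 -0.01] op 94.9
```

View pics/w2.png

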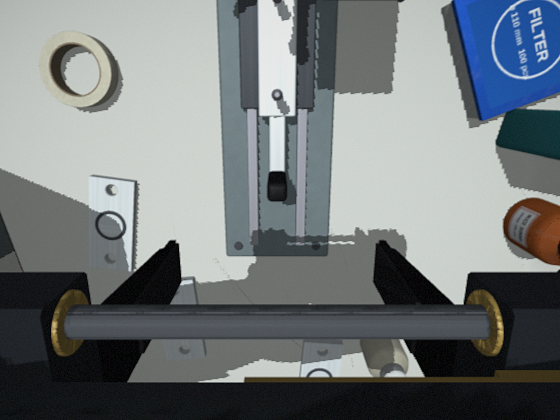

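View pics/s2z.png

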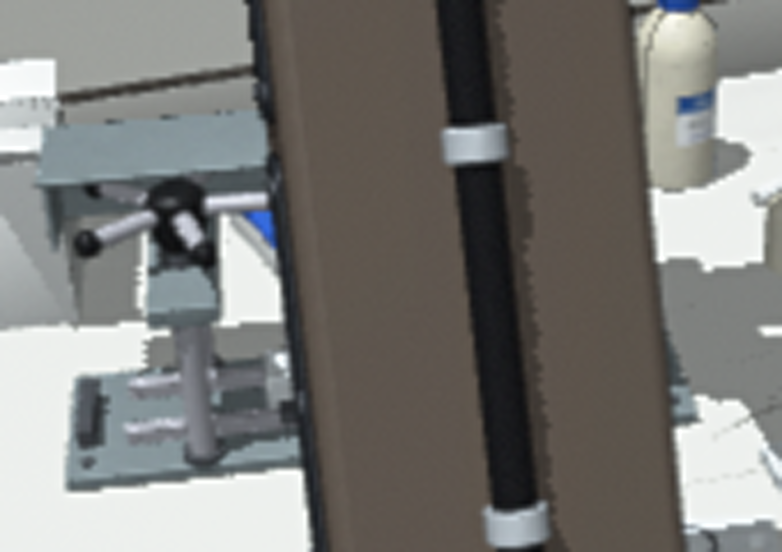

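Run:
```python
from h import *
z=np.load("w2.npz",allow_pickle=True);im=z["im"]
crop(im,210,80,345,265,4,"pics/w2z.png")
```

```text
(no output)
```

View pics/w2z.png

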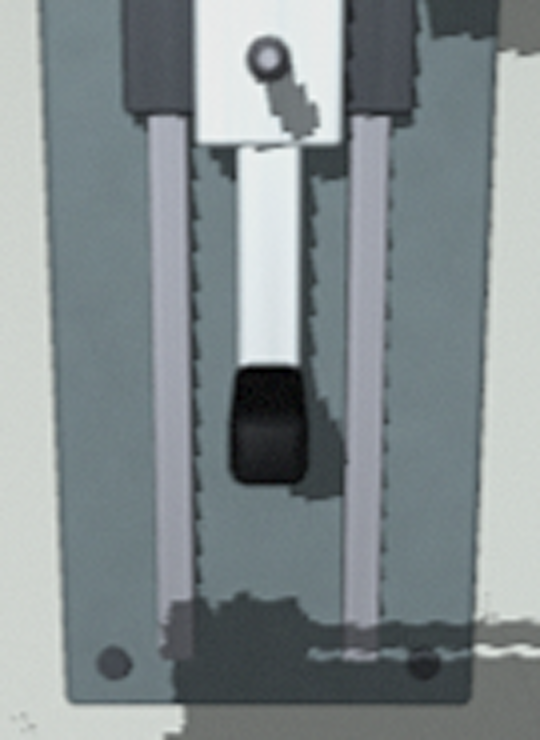

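Run:
```python
from h import *
z=np.load("w2.npz",allow_pickle=True);P=z["P"].item()
f=lambda u,v:(u/4+210-.375,v/4+80-.375)
r=lambda u,v,h:ray("wrist",*f(u,v),h,P)
h=r(268,458,99); print("handle",h.round(1), "width",r(307,458,99)-r(230,458,99))
b=[r(67,702,12),r(470,702,12)];print("base end",np.round(b,1),np.linalg.norm(b[1]-b[0]))
l=r(44,20,12)-r(67,702,12); rr=r(494,120,12)-r(470,702,12)
for a in (l,rr): print(np.degrees(np.arctan2(-a[0],a[1])))
a=b[1]-b[0];print("end yaw",np.degrees(np.arctan2(a[1],a[0])))
print("rails",[np.degrees(np.arctan2(-a[0],a[1])) for a in (r(168,120,30)-r(177,650,30),r(369,120,30)-r(361,650,30))])
print("pin -y top",r(268,58,97).round(1))
print("origin from base end", (sum(b)/2)[:2]+210*ey)
```

```text
handle [619.9 -13.3  99. ] width [16.7231305  -2.89406303  0.        ]
base end [[ 545.3  -97.3   12. ]
 [ 661.8 -117.4   12. ]] 118.16375495821156
-10.140888779143156
-9.944623639792425
end yaw -9.80502690778516
rails [np.float64(-9.880798278957869), np.float64(-9.694380030166082)]
pin -y top [634.4  70.1  97. ]
origin from base end [638.2183167   99.78877269]
```

```bash
sed -i 's/^PO=.*/PO=np.array([639.2,99.6]); PY=np.radians(-9.85)/' h.py
python3 - <<'E'
from h import *
st(); print(toP([619.9,-13.3])); go(619.9,-13.3,143,80.15)
E
```

```text
t 2.33 pos [619.  -11.3 329.5] rpy deg [-1.7992e+02  2.0000e-02  8.0130e+01] F [-0.3 -0.6  0.3] M [-0.07 -0.13 -0.03] op 95.0
[   0.29823283 -114.53737843]
go (619.9, -13.3, 143, 80.15) linear [-1.7, 1.5, 186.5] turn -0.0
```

>>> play_rows(targets=[{"linear":[-1.5,1.5,60],"turn":0},{"linear":[-1.5,1.5,120],"turn":0},{"linear":[-1.5,1.5,170],"turn":0},{"linear":[-1.5,1.5,186],"turn":0},{"linear":[-1.5,1.5,186],"turn":0},{"linear":[-1.5,1.5,186],"turn":0}])

```text
t: 3.08
eef_pos: [621.3, -12.1, 146.4]
tcp_rot: [3.139, -0.0, 1.399]
ft_force: [-1.0, 0.6, 0.5]
opening: 1.004
```

>>> play_rows(targets=[{"linear":[0,0,0],"turn":0},{"linear":[0,0,0],"turn":0},{"linear":[0,0,0],"turn":0},{"linear":[0,0,0],"turn":0},{"linear":[0,0,0],"turn":0},{"linear":[0,0,0],"turn":0}], hand=5)

```text
t: 3.82
eef_pos: [620.6, -11.6, 144.2]
tcp_rot: [-3.141, 0.0, 1.4]
ft_force: [0.5, -0.3, -0.7]
opening: 0.427
```

Fingers are still closing.

>>> play_rows(targets=[{"linear":[0,0,0],"turn":0},{"linear":[0,0,0],"turn":0},{"linear":[0,0,0],"turn":0},{"linear":[0,0,0],"turn":0},{"linear":[0,0,0],"turn":0}])

```text
t: 4.45
eef_pos: [620.7, -11.6, 144.2]
tcp_rot: [3.142, 0.0, 1.4]
ft_force: [-0.4, -0.2, -0.0]
opening: 0.187
```

>>> play_rows(targets=[{"linear":[-6,0,0],"turn":0},{"linear":[-12,0,0],"turn":0},{"linear":[-18,0,0],"turn":0},{"linear":[-24,0,0],"turn":0},{"linear":[-30,0,0],"turn":0},{"linear":[-36,0,0],"turn":0},{"linear":[-42,0,0],"turn":0},{"linear":[-48,0,0],"turn":0},{"linear":[-53,0,0],"turn":0},{"linear":[-56,0,0],"turn":0},{"linear":[-58,0,0],"turn":0},{"linear":[-58,0,0],"turn":0}])

```text
t: 5.95
eef_pos: [610.7, -69.1, 144.2]
tcp_rot: [-3.142, 0.001, 1.4]
ft_force: [0.1, -1.6, -1.8]
opening: 0.187
```

>>> play_rows(targets=[{"linear":[-1,0,0],"turn":0},{"linear":[-2,0,0],"turn":0},{"linear":[-3,0,0],"turn":0},{"linear":[-3,0,0],"turn":0}])

```text
t: 6.45
eef_pos: [610.2, -71.8, 144.2]
tcp_rot: [-3.142, 0.0, 1.4]
ft_force: [0.4, 0.6, -1.2]
opening: 0.186
```

>>> play_rows(targets=[{"linear":[-1,0,0],"turn":0},{"linear":[-2,0,0],"turn":0},{"linear":[-3,0,0],"turn":0},{"linear":[-3,0,0],"turn":0}])

```text
t: 6.95
eef_pos: [609.7, -74.8, 144.2]
tcp_rot: [-3.142, 0.0, 1.4]
ft_force: [0.6, 0.1, -2.5]
opening: 0.19
```

>>> play_rows(targets=[{"linear":[-1,0,0],"turn":0},{"linear":[-2,0,0],"turn":0},{"linear":[-3,0,0],"turn":0},{"linear":[-3,0,0],"turn":0}])

```text
t: 7.45
eef_pos: [609.6, -75.5, 144.2]
tcp_rot: [3.141, -0.003, 1.4]
ft_force: [4.4, 19.4, -2.0]
opening: 0.189
```

Run:
```python
from h import *
st(); print(toP(env.state()["eef_pos"]))
P=env.camera_params("wrist");im,d=env.read_camera("wrist");cv2.imwrite("pics/w3.png",im[:,:,::-1])
im,d=env.read_camera("top");crop(im,155,110,325,215,4.6,"pics/t3p.png")
```

```text
t 7.45 pos [609.6 -75.5 144.2] rpy deg [ 1.7999e+02 -1.5000e-01  8.0200e+01] F [ 4.4 19.4 -2. ] M [ 2.9  -0.88 -0.05] op 18.0
[   0.74771521 -177.5837878 ]
```

View pics/w3.png

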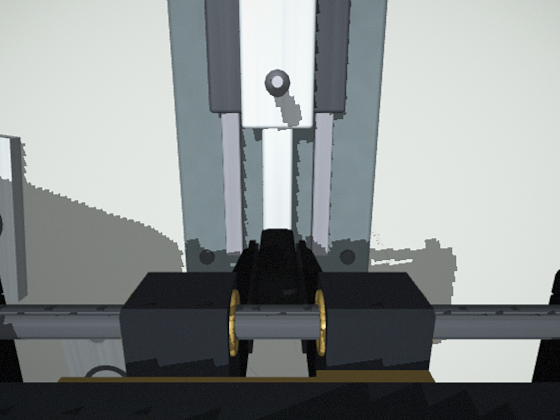

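View pics/t3p.png

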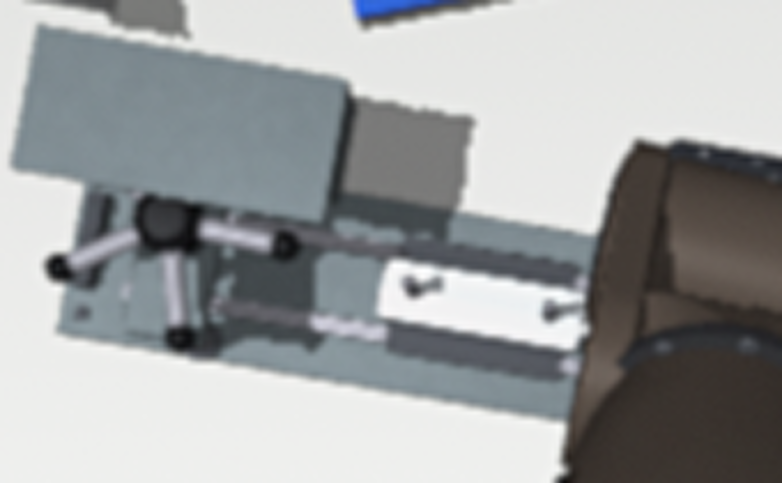

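At the outer stop (19 N reaction). I'll release and go up to measure both pins.

>>> play_rows(targets=[{"linear":[0.5,0,0],"turn":0},{"linear":[0.5,0,0],"turn":0},{"linear":[0.5,0,0],"turn":0},{"linear":[0.5,0,0],"turn":0},{"linear":[0.5,0,-60],"turn":0},{"linear":[40,0,-120],"turn":0},{"linear":[77,0,-160],"turn":0},{"linear":[77,0,-160],"turn":0},{"linear":[77,0,-160],"turn":0},{"linear":[77,0,-160],"turn":0},{"linear":[77,0,-160],"turn":0}], hand=80)

```text
t: 8.93
eef_pos: [622.2, -2.5, 303.1]
tcp_rot: [-3.14, 0.0, 1.399]
ft_force: [-0.6, 0.3, -0.3]
opening: 0.838
```

Run:
```python
from h import *
st(); print(toP(env.state()["eef_pos"]))
P=env.camera_params("wrist");im,d=env.read_camera("wrist");cv2.imwrite("pics/w4.png",im[:,:,::-1])
np.savez("w4.npz",P=P,im=im,d=d); crop(im,200,0,350,200,4,"pics/w4z.png")
crop(im,20,160,220,300,4,"pics/w4y.png")
```

```text
t 8.93 pos [622.2  -2.5 303.1] rpy deg [-1.799e+02  1.000e-02  8.014e+01] F [-0.6  0.3 -0.3] M [-0.03 -0.11 -0.01] op 79.7
[   0.71867317 -103.55101664]
```

View pics/w4.png

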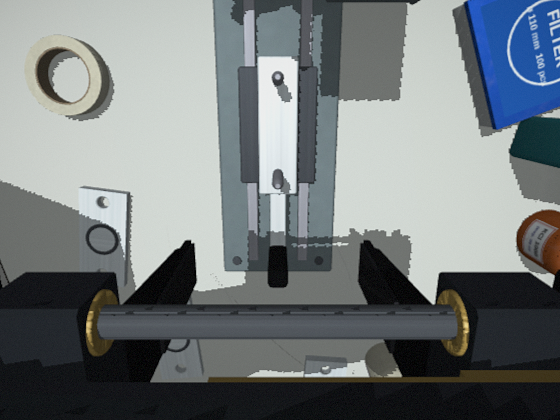

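View pics/w4z.png

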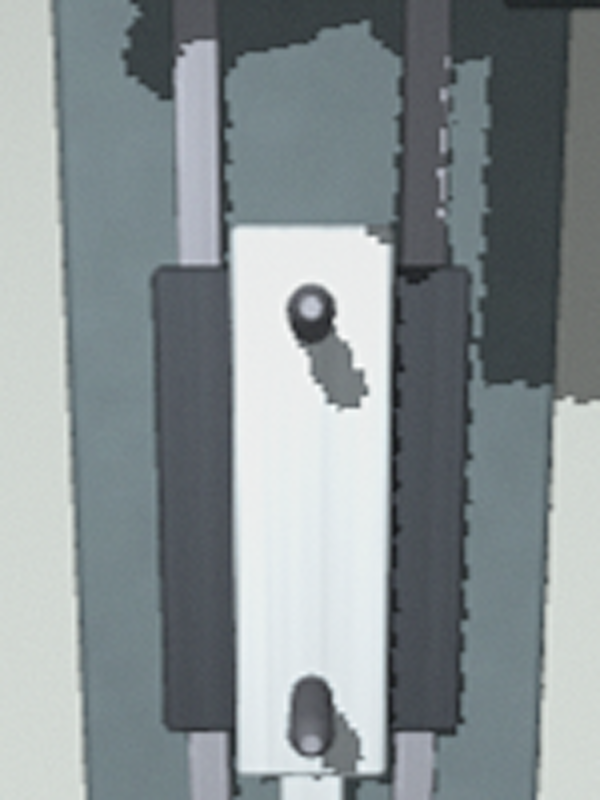

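Run:
```python
from h import *
z=np.load("w4.npz",allow_pickle=True);P=z["P"].item();im=z["im"]
# refine pin tops: bright cap centroid in local window
g=cv2.cvtColor(im,cv2.COLOR_RGB2GRAY)
f=lambda u,v:(u/4+200-.375,v/4-.375)
r=lambda u,v,h:ray("wrist",*f(u,v),h,P)
p1=r(310,305,97);p2=r(312,743,97)
print(p1.round(1),p2.round(1),np.linalg.norm(p1-p2)); a=p1-p2
print("yaw",np.degrees(np.arctan2(-a[0],a[1])),"mid",((p1+p2)/2).round(1),toP((p1+p2)/2))
c=[r(230,228,45),r(392,228,45),r(385,773,45),r(238,773,45)];print("deck",np.round(c,1),[np.linalg.norm(c[i]-c[(i+1)%4]).round(1) for i in range(4)],np.mean(c,0).round(1))
```

```text
[638.1  90.   97. ] [624.1   7.1  97. ] 84.10121427879449
yaw -9.616738504496686 mid [631.1  48.5  97. ] [  0.73500327 -51.72077723]
deck [[624.1 111.4  45. ]
 [658.8 105.4  45. ]
 [638.  -14.8  45. ]
 [603.3  -8.7  45. ]] [np.float64(35.2), np.float64(121.9), np.float64(35.2), np.float64(122.0)] [631.   48.3  45. ]
```

View pics/w4y.png

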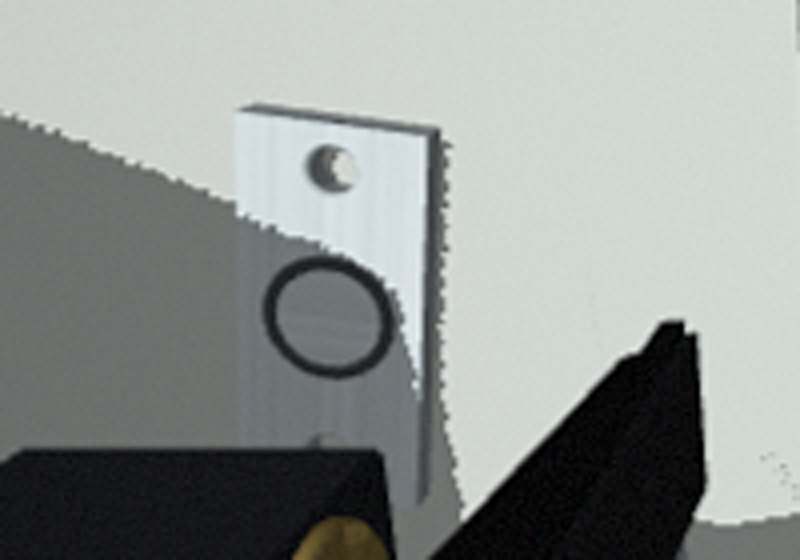

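Run:
```python
from h import *
go(419.6,-39,300,72)
```

```text
go (419.6, -39.0, 300, 72) linear [-70.7, -193.4, 3.6] turn 0.142
```

>>> play_rows(targets=[{"linear":[-20,-60,0],"turn":0.05},{"linear":[-40,-116,0],"turn":0.1},{"linear":[-71,-193,3],"turn":0.142},{"linear":[-71,-193,3],"turn":0.142},{"linear":[-71,-193,3],"turn":0.142},{"linear":[-71,-193,3],"turn":0.142},{"linear":[-71,-193,3],"turn":0.142}])

```text
t: 9.85
eef_pos: [420.9, -38.8, 301.0]
tcp_rot: [-3.141, 0.0, 1.258]
ft_force: [-0.5, -0.2, -0.8]
opening: 0.841
```

```bash
cat >> h.py <<'E'
def wshot(n,box=(180,100,380,280),s=4):
    st(); P=env.camera_params("wrist");im,d=env.read_camera("wrist")
    np.savez(n+".npz",P=P,im=im,d=d,box=box,s=s); crop(im,*box,s,f"pics/{n}.png")
def wr(n,u,v,h):
    z=np.load(n+".npz",allow_pickle=True);P=z["P"].item();b=z["box"];s=float(z["s"])
    return ray("wrist",(u+.5)/s-.5+b[0],(v+.5)/s-.5+b[1],h,P)
def plate(n,q1,q2,h=10,ring=None):
    p1,p2=wr(n,*q1,h),wr(n,*q2,h);a=p1-p2
    if a[1]<0:a=-a
    print("d",np.linalg.norm(a).round(1),"yaw",np.degrees(np.arctan2(-a[0],a[1])).round(2),"mid",((p1+p2)/2).round(1), "ring",None if ring is None else wr(n,*ring,h).round(1))
E
python3 - <<'E'
from h import *
wshot("w5")
E
```

```text
t 9.85 pos [420.9 -38.8 301. ] rpy deg [-179.99    0.     72.09] F [-0.5 -0.2 -0.8] M [-0.   -0.09  0.03] op 80.0
```

View pics/w5.png

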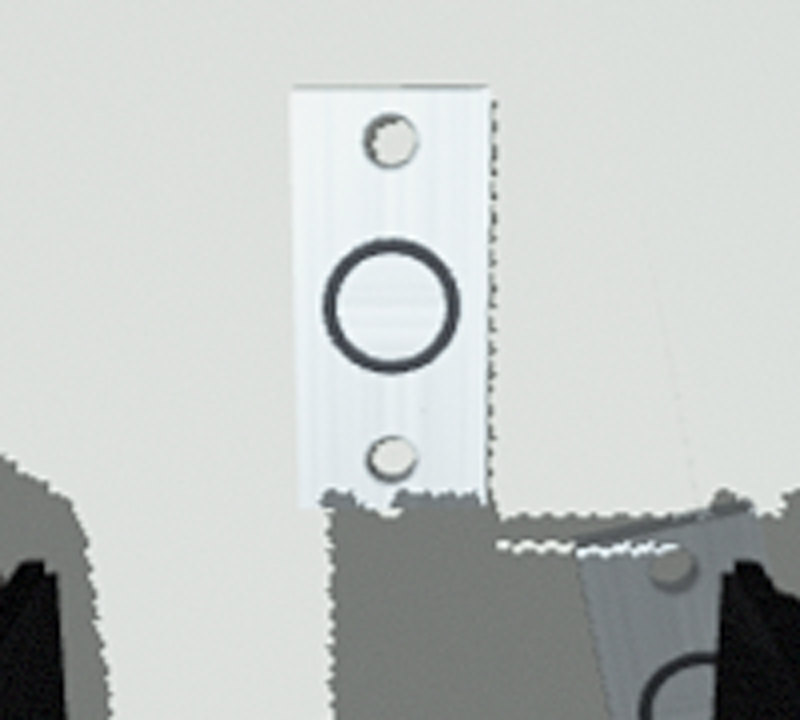

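Run:
```python
from h import *
plate("w5",(391,141),(392,458),10,(392,306)); st()
z=78+3
m=(wr("w5",391,141,10)+wr("w5",392,458,10))/2
go(m[0],m[1],81.5,72)
```

```text
d 83.2 yaw -17.76 mid [421.6 -38.1  10. ] ring [421.6 -38.6  10. ]
t 9.9 pos [420.8 -38.8 301. ] rpy deg [-179.98    0.     72.09] F [0.4 0.3 0.1] M [-0.02 -0.05  0.01] op 79.8
go (421.6, -38.1, 81.5, 72) linear [0.9, 0.7, 219.5] turn 0.002
```

>>> play_rows(targets=[{"linear":[1,0.7,60],"turn":0},{"linear":[1,0.7,120],"turn":0},{"linear":[1,0.7,170],"turn":0},{"linear":[1,0.7,200],"turn":0},{"linear":[1,0.7,214],"turn":0},{"linear":[1,0.7,219],"turn":0},{"linear":[1,0.7,219],"turn":0},{"linear":[1,0.7,219],"turn":0}])

```text
t: 10.9
eef_pos: [421.4, -38.2, 82.7]
tcp_rot: [3.14, 0.0, 1.258]
ft_force: [-0.8, 0.2, 0.9]
opening: 0.84
```

>>> play_rows(targets=[{"linear":[0,0,0],"turn":0},{"linear":[0,0,0],"turn":0},{"linear":[0,0,0],"turn":0},{"linear":[0,0,0],"turn":0},{"linear":[0,0,0],"turn":0},{"linear":[0,0,0],"turn":0},{"linear":[0,0,0],"turn":0}], hand=40)

```text
t: 11.78
eef_pos: [421.1, -38.2, 82.3]
tcp_rot: [3.141, 0.0, 1.258]
ft_force: [0.1, 0.3, 4.7]
opening: 0.518
```

>>> play_rows(targets=[{"linear":[0,0,-30],"turn":0},{"linear":[0,0,-80],"turn":0},{"linear":[0,0,-140],"turn":0},{"linear":[0,0,-140],"turn":0},{"linear":[0,0,-140],"turn":0}])

```text
t: 12.4
eef_pos: [420.7, -38.1, 221.7]
tcp_rot: [-3.141, 0.0, 1.258]
ft_force: [0.2, 0.5, -1.5]
opening: 0.524
```

Run:
```python
from h import *
st(); go(631.1,48.5,222,80.2)
```

```text
t 12.4 pos [420.7 -38.1 221.7] rpy deg [-1.7997e+02  1.0000e-02  7.2070e+01] F [ 0.2  0.5 -1.5] M [-0.   -0.09 -0.03] op 49.8
go (631.1, 48.5, 222, 80.2) linear [147.1, 173.6, -0.4] turn -0.142
```

>>> play_rows(targets=[{"linear":[35,41,0],"turn":-0.04},{"linear":[72,85,0],"turn":-0.08},{"linear":[110,130,0],"turn":-0.12},{"linear":[140,165,0],"turn":-0.142},{"linear":[147,173.5,0],"turn":-0.142},{"linear":[147,173.5,0],"turn":-0.142},{"linear":[147,173.5,0],"turn":-0.142},{"linear":[147,173.5,0],"turn":-0.142}])

```text
t: 13.4
eef_pos: [630.7, 47.8, 222.3]
tcp_rot: [-3.141, 0.0, 1.399]
ft_force: [0.3, -0.0, -1.3]
opening: 0.521
```

Run:
```python
from h import *
wshot("w6",(190,100,370,320))
```

```text
t 13.4 pos [630.7  47.8 222.3] rpy deg [-1.7998e+02  1.0000e-02  8.0160e+01] F [ 0.3 -0.  -1.3] M [-0.02 -0.11  0.02] op 49.5
```

View pics/w6.png

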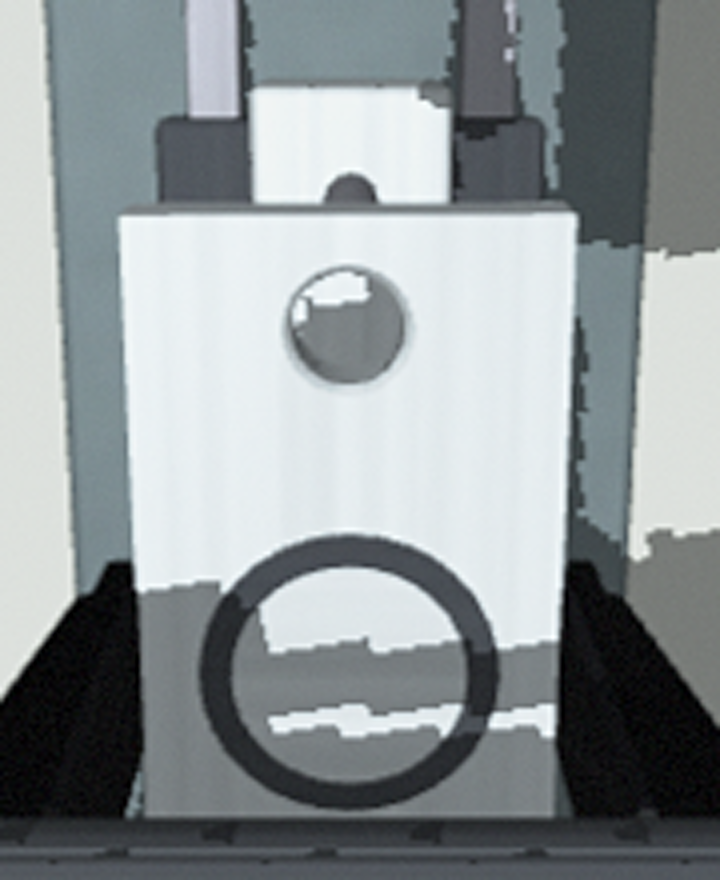

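Run:
```python
from h import *
for h in (148,150,152):
    a=wr("w6",347,325,h);b=wr("w6",349,672,h);d=a-b
    print(h,a.round(1),b.round(1),np.linalg.norm(d).round(1),np.degrees(np.arctan2(-d[0],d[1])))
print("front edge", wr("w6",118,212,150),wr("w6",577,212,150))
```

```text
148 [637.6  88.8 148. ] [630.5  46.7 148. ] 42.7 -9.581583408601752
150 [637.7  89.3 150. ] [630.7  47.6 150. ] 42.2 -9.581583408601787
152 [637.8  89.7 152. ] [630.8  48.6 152. ] 41.7 -9.58158340860166
front edge [615.18496958 105.95820269 150.        ] [664.60357036  97.35256733 150.        ]
```

>>> play_rows(targets=[{"linear":[0.9,0.3,15],"turn":0},{"linear":[0.9,0.3,30],"turn":0},{"linear":[0.9,0.3,38],"turn":0},{"linear":[0.9,0.3,42],"turn":0},{"linear":[0.9,0.3,45],"turn":0},{"linear":[0.9,0.3,48],"turn":0},{"linear":[0.9,0.3,51],"turn":0},{"linear":[0.9,0.3,54],"turn":0},{"linear":[0.9,0.3,54],"turn":0}])

```text
t: 14.58
eef_pos: [631.8, 49.1, 168.0]
tcp_rot: [-3.141, 0.0, 1.4]
ft_force: [0.1, 0.4, -1.5]
opening: 0.524
```

>>> play_rows(targets=[{"linear":[-0.3,-0.3,6],"turn":0},{"linear":[-0.3,-0.3,12],"turn":0},{"linear":[-0.3,-0.3,18],"turn":0},{"linear":[-0.3,-0.3,24],"turn":0},{"linear":[-0.3,-0.3,30],"turn":0},{"linear":[-0.3,-0.3,35],"turn":0},{"linear":[-0.3,-0.3,38],"turn":0},{"linear":[-0.3,-0.3,40],"turn":0},{"linear":[-0.3,-0.3,40],"turn":0}])

```text
t: 15.7
eef_pos: [631.5, 48.9, 128.2]
tcp_rot: [3.142, 0.0, 1.4]
ft_force: [-0.1, 1.6, -1.1]
opening: 0.519
```

>>> play_rows(targets=[{"linear":[0,0,1],"turn":0},{"linear":[0,0,1.5],"turn":0},{"linear":[0,0,1.5],"turn":0}])

```text
t: 16.08
eef_pos: [631.6, 48.9, 127.3]
tcp_rot: [3.141, -0.0, 1.4]
ft_force: [-2.0, -0.1, 4.5]
opening: 0.518
```

>>> play_rows(targets=[{"linear":[0,0,0],"turn":0},{"linear":[0,0,0],"turn":0},{"linear":[0,0,0],"turn":0},{"linear":[0,0,0],"turn":0}], hand=80)

```text
t: 16.58
eef_pos: [631.5, 48.9, 126.6]
tcp_rot: [-3.142, 0.0, 1.4]
ft_force: [-0.0, -0.3, -0.2]
opening: 0.834
```

>>> play_rows(targets=[{"linear":[0,0,-40],"turn":0},{"linear":[0,0,-90],"turn":0},{"linear":[0,0,-150],"turn":0},{"linear":[0,0,-175],"turn":0},{"linear":[0,0,-175],"turn":0},{"linear":[0,0,-175],"turn":0}])

```text
t: 17.32
eef_pos: [631.1, 48.9, 300.3]
tcp_rot: [-3.14, 0.0, 1.4]
ft_force: [-0.1, 0.7, -0.4]
opening: 0.843
```

Run:
```python
from h import *
wshot("w7",(190,80,370,300),3.3)
im,d=env.read_camera("top");crop(im,155,110,425,285,2.9,"pics/t7.png")
```

```text
t 17.32 pos [631.1  48.9 300.3] rpy deg [-1.7989e+02  2.0000e-02  8.0200e+01] F [-0.1  0.7 -0.4] M [-0.03 -0.1   0.06] op 80.2
```

View pics/w7.png

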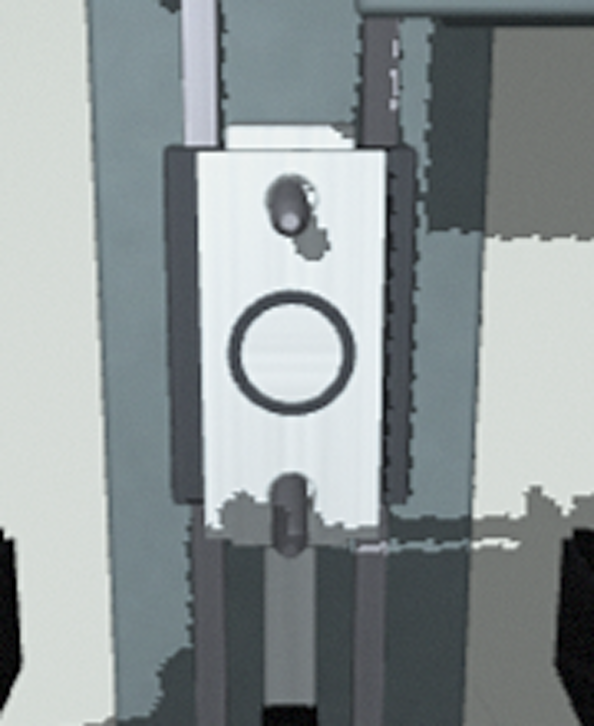

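View pics/t7.png

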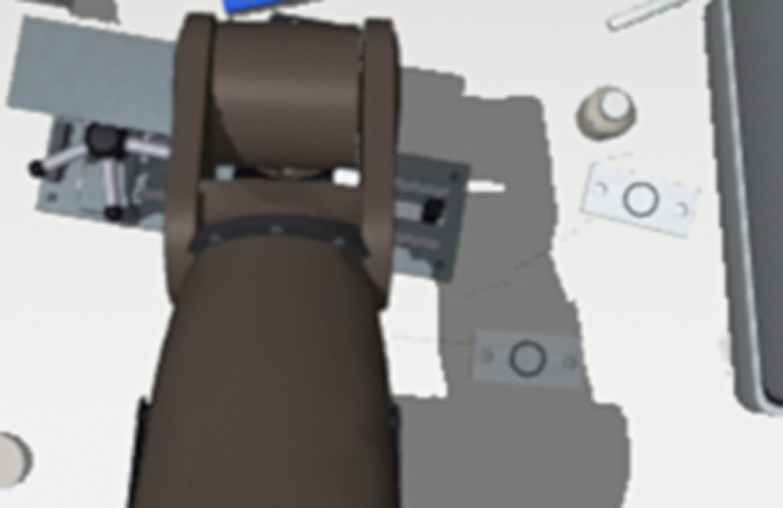

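First plate seated flush on both pins. Next, plate B.

Run:
```python
from h import *
go(466.5,-173,300,85.2)
```

```text
go (466.5, -173.0, 300, 85.2) linear [-246.7, -124.5, 0.4] turn -0.087
```

>>> play_rows(targets=[{"linear":[-50,-25,0],"turn":-0.02},{"linear":[-105,-53,0],"turn":-0.05},{"linear":[-160,-81,0],"turn":-0.087},{"linear":[-210,-106,0],"turn":-0.087},{"linear":[-247,-124,0],"turn":-0.087},{"linear":[-247,-124,0],"turn":-0.087},{"linear":[-247,-124,0],"turn":-0.087},{"linear":[-247,-124,0],"turn":-0.087}])

```text
t: 18.42
eef_pos: [467.8, -172.7, 301.4]
tcp_rot: [-3.141, -0.0, 1.488]
ft_force: [1.6, 0.0, -0.2]
opening: 0.84
```

Run:
```python
from h import *
wshot("w8")
```

```text
t 18.43 pos [ 467.8 -172.7  301.4] rpy deg [-1.7997e+02 -1.0000e-02  8.5260e+01] F [ 1.6  0.  -0.2] M [-0.02 -0.05 -0.02] op 79.9
```

View pics/w8.png

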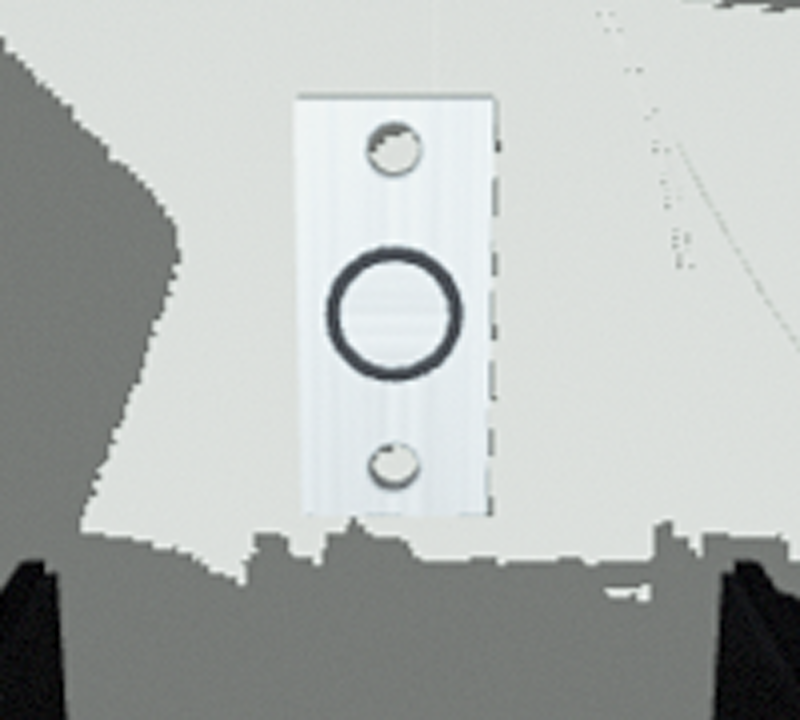

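Run:
```python
from h import *
plate("w8",(394,149),(394,465),10,(394.5,313)); st()
m=(wr("w8",394,149,10)+wr("w8",394,465,10))/2
go(m[0],m[1],82,85.2)
```

```text
d 83.3 yaw -4.74 mid [ 468.8 -173.8   10. ] ring [ 468.9 -174.1   10. ]
t 18.48 pos [ 467.8 -172.6  301.4] rpy deg [-1.7997e+02 -1.0000e-02  8.5270e+01] F [-0.1 -0.6  0.3] M [-0.04 -0.16  0.03] op 80.0
go (468.8, -173.8, 82, 85.2) linear [-1.1, 1.2, 219.4] turn 0.001
```

>>> play_rows(targets=[{"linear":[-1,1,60],"turn":0},{"linear":[-1,1,120],"turn":0},{"linear":[-1,1,170],"turn":0},{"linear":[-1,1,200],"turn":0},{"linear":[-1,1,214],"turn":0},{"linear":[-1,1,219],"turn":0},{"linear":[-1,1,219],"turn":0},{"linear":[-1,1,219],"turn":0}])

```text
t: 19.48
eef_pos: [468.5, -174.6, 83.7]
tcp_rot: [3.14, 0.001, 1.487]
ft_force: [0.2, -0.3, 0.5]
opening: 0.843
```

>>> play_rows(targets=[{"linear":[0,0,0],"turn":0},{"linear":[0,0,0],"turn":0},{"linear":[0,0,0],"turn":0},{"linear":[0,0,0],"turn":0},{"linear":[0,0,0],"turn":0},{"linear":[0,0,0],"turn":0},{"linear":[0,0,0],"turn":0}], hand=40)

```text
t: 20.35
eef_pos: [468.2, -174.5, 82.8]
tcp_rot: [3.141, 0.0, 1.487]
ft_force: [0.4, -0.3, 4.3]
opening: 0.521
```

>>> play_rows(targets=[{"linear":[0,0,-30],"turn":0},{"linear":[0,0,-80],"turn":0},{"linear":[0,0,-140],"turn":0},{"linear":[0,0,-140],"turn":0},{"linear":[0,0,-140],"turn":0}])

```text
t: 20.98
eef_pos: [467.8, -174.3, 222.0]
tcp_rot: [-3.141, -0.0, 1.487]
ft_force: [-0.4, 0.1, -2.3]
opening: 0.518
```

Run:
```python
from h import *
st(); go(631.5,48.9,222,80.2)
```

```text
t 20.98 pos [ 467.8 -174.3  222. ] rpy deg [-1.7996e+02 -1.0000e-02  8.5190e+01] F [-0.4  0.1 -2.3] M [-0.04 -0.1   0.01] op 49.2
go (631.5, 48.9, 222, 80.2) linear [236.1, 144.5, -0.0] turn 0.087
```

>>> play_rows(targets=[{"linear":[45,28,0],"turn":0.02},{"linear":[95,58,0],"turn":0.05},{"linear":[145,89,0],"turn":0.087},{"linear":[195,119,0],"turn":0.087},{"linear":[225,138,0],"turn":0.087},{"linear":[236,144.5,0],"turn":0.087},{"linear":[236,144.5,0],"turn":0.087},{"linear":[236,144.5,0],"turn":0.087},{"linear":[236,144.5,0],"turn":0.087}])

```text
t: 22.1
eef_pos: [631.6, 47.5, 222.8]
tcp_rot: [-3.141, 0.0, 1.399]
ft_force: [-0.4, 0.3, -1.1]
opening: 0.52
```

Run:
```python
from h import *
wshot("w9",(190,100,370,320))
```

```text
t 22.1 pos [631.6  47.5 222.8] rpy deg [-1.7999e+02  1.0000e-02  8.0130e+01] F [-0.4  0.3 -1.1] M [-0.02 -0.11 -0.01] op 49.5
```

View pics/w9.png

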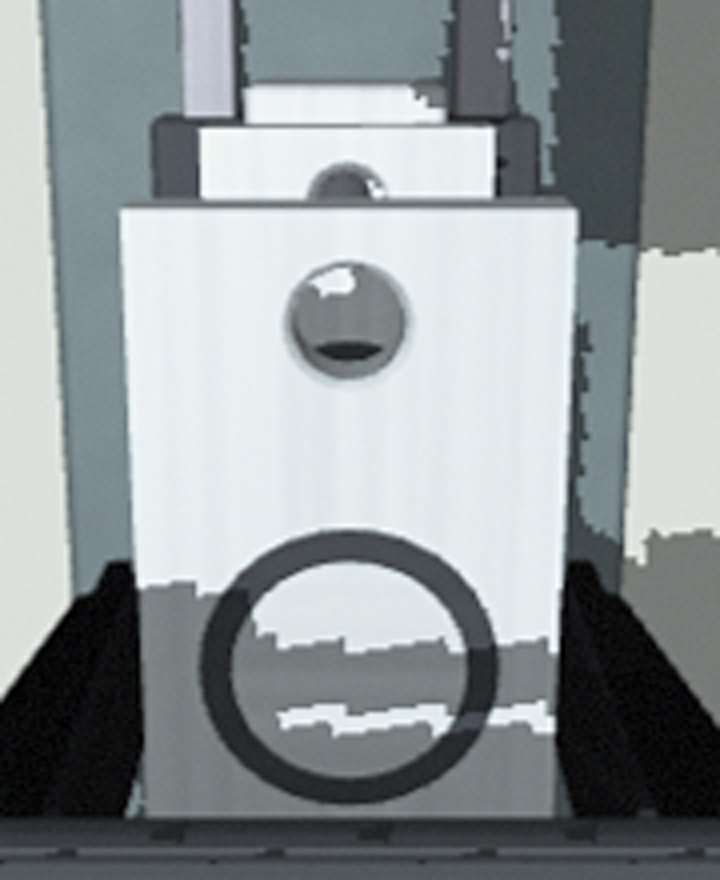

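Run:
```python
from h import *
st()
h=222.5-82.5+10
a=wr("w9",347,320.5,h);b=wr("w9",349,667,h);d=a-b;d/=np.linalg.norm(d)
c=(a-42*d+b)/2
print(a.round(1),b.round(1),c.round(1),np.degrees(np.arctan2(-d[0],d[1])))
z=np.load("w9.npz",allow_pickle=True)
s=env.state();p=s["eef_pos"]
t=np.array([631.3,48.7]);off=c[:2]-[631.6,47.5]
go(p[0],p[1],127.5,80.2);go(*(t-off),168,80.2)
```

```text
t 22.15 pos [631.7  47.6 222.9] rpy deg [1.800e+02 1.000e-02 8.013e+01] F [ 0.7 -0.1 -1.3] M [-0.04 -0.08  0.  ] op 50.1
[638.7  89.4 150. ] [631.6  47.8 150. ] [631.6  47.9 150. ] -9.614723288945033
go (631.7, 47.6, 127.5, 80.2) linear [0.0, -0.0, 95.4] turn -0.001
go (631.3, 48.3, 168, 80.2) linear [0.6, -0.5, 54.9] turn -0.001
```

>>> play_rows(targets=[{"linear":[0.8,-0.3,15],"turn":0},{"linear":[0.8,-0.3,30],"turn":0},{"linear":[0.8,-0.3,38],"turn":0},{"linear":[0.8,-0.3,42],"turn":0},{"linear":[0.8,-0.3,45],"turn":0},{"linear":[0.8,-0.3,48],"turn":0},{"linear":[0.8,-0.3,51],"turn":0},{"linear":[0.8,-0.3,54],"turn":0},{"linear":[0.8,-0.3,54],"turn":0}])

```text
t: 23.28
eef_pos: [631.8, 49.4, 168.5]
tcp_rot: [-3.141, 0.0, 1.4]
ft_force: [-0.1, -0.2, -1.3]
opening: 0.519
```

>>> play_rows(targets=[{"linear":[0,0,6],"turn":0},{"linear":[0,0,12],"turn":0},{"linear":[0,0,18],"turn":0},{"linear":[0,0,23],"turn":0},{"linear":[0,0,27],"turn":0},{"linear":[0,0,29],"turn":0},{"linear":[0,0,30],"turn":0},{"linear":[0,0,30],"turn":0}])

```text
t: 24.28
eef_pos: [631.9, 49.4, 138.8]
tcp_rot: [3.141, 0.0, 1.4]
ft_force: [-0.4, -0.6, -1.8]
opening: 0.521
```

>>> play_rows(targets=[{"linear":[-0.5,0,1],"turn":0},{"linear":[-0.5,0,2],"turn":0},{"linear":[-0.5,0,2],"turn":0}])

```text
t: 24.65
eef_pos: [631.8, 48.9, 137.8]
tcp_rot: [3.141, 0.0, 1.4]
ft_force: [-2.8, 0.9, 8.7]
opening: 0.523
```

>>> play_rows(targets=[{"linear":[0,0,0],"turn":0},{"linear":[0,0,0],"turn":0},{"linear":[0,0,0],"turn":0},{"linear":[0,0,0],"turn":0}], hand=80)

```text
t: 25.15
eef_pos: [631.7, 48.9, 136.6]
tcp_rot: [-3.141, 0.0, 1.4]
ft_force: [-0.7, -0.9, -0.2]
opening: 0.831
```

>>> play_rows(targets=[{"linear":[0,0,-40],"turn":0},{"linear":[0,0,-90],"turn":0},{"linear":[0,0,-150],"turn":0},{"linear":[0,0,-165],"turn":0},{"linear":[0,0,-165],"turn":0},{"linear":[0,0,-165],"turn":0}])

```text
t: 25.9
eef_pos: [631.3, 48.9, 299.8]
tcp_rot: [-3.139, 0.001, 1.4]
ft_force: [-0.4, 0.7, 0.2]
opening: 0.844
```

Run:
```python
from h import *
wshot("w10",(190,80,370,300),3.3)
im,d=env.read_camera("top");crop(im,155,110,425,285,2.9,"pics/t10.png")
go(626.5,-289,300,75.7)
```

```text
t 25.9 pos [631.3  48.9 299.8] rpy deg [-1.7984e+02  3.0000e-02  8.0200e+01] F [-0.4  0.7  0.2] M [-0.   -0.1   0.02] op 80.2
go (626.5, -289.0, 300, 75.7) linear [-333.8, 52.6, -0.1] turn 0.079
```

View pics/w10.png

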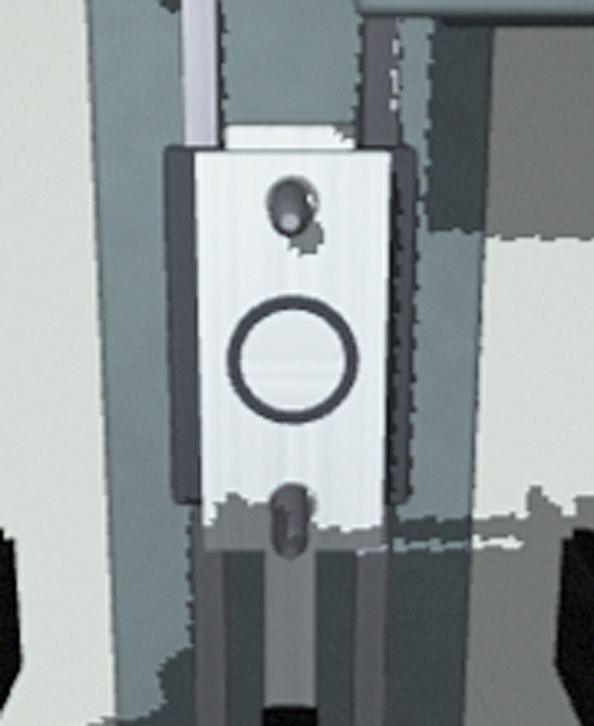

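View pics/t10.png

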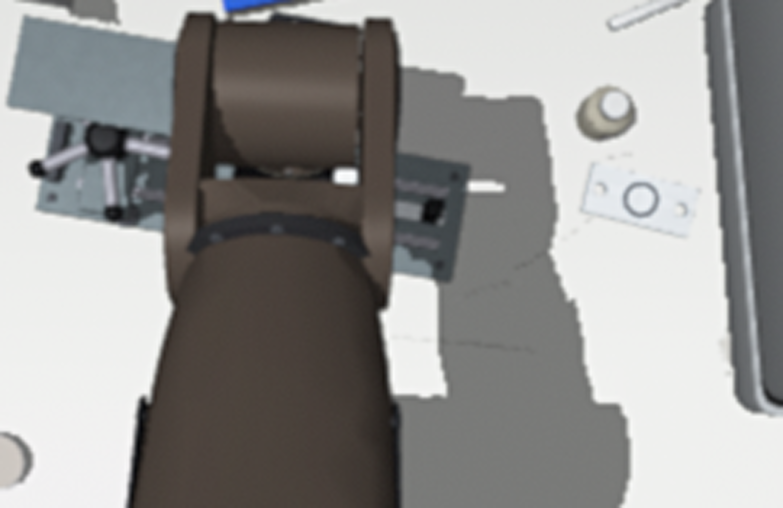

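Two plates flush. Before reaching for plate A, I'll check the clearance to the instrument and the bottle.

Run:
```python
from h import *
z=np.load("top0.npz");X=pts("top",z["d"]);m=(X[...,2]>60)&(X[...,1]<-330)&(X[...,0]>400)&(X[...,0]<800)
for lo,hi in [(60,150),(150,250),(250,350),(350,450),(450,600),(600,900)]:
    k=m&(X[...,2]>lo)&(X[...,2]<=hi)
    if k.sum(): print(lo,hi,k.sum(),"ymax",np.percentile(X[...,1][k],99).round(),"xmin",np.percentile(X[...,0][k],1).round())
for x in (500,600,700):
    k=m&(abs(X[...,0]-x)<15)
    Y=X[...,1][k];Z=X[...,2][k];i=np.argsort(-Y)[::max(1,len(Y)//12)]
    print(x,[(int(a),int(b)) for a,b in zip(Y[i],Z[i])])
```

```text
60 150 2006 ymax -358.0 xmin 416.0
150 250 2403 ymax -360.0 xmin 432.0
250 350 3965 ymax -362.0 xmin 431.0
350 450 18021 ymax -367.0 xmin 454.0
500 [(-374, 66), (-380, 262), (-381, 174), (-384, 320), (-386, 392), (-387, 396), (-400, 426), (-423, 426), (-445, 428), (-468, 426), (-490, 427), (-512, 425), (-534, 426)]
600 [(-368, 62), (-373, 225), (-375, 190), (-377, 288), (-379, 389), (-381, 400), (-399, 426), (-422, 426), (-444, 429), (-466, 427), (-489, 431), (-512, 428), (-535, 428)]
700 [(-360, 66), (-366, 178), (-368, 179), (-371, 375), (-372, 373), (-376, 379), (-398, 427), (-421, 428), (-444, 428), (-468, 429), (-491, 429), (-515, 429), (-539, 429)]
```

Run:
```python
from h import *
im,d=env.read_camera("top");X=pts("top",d);s=env.state();p=s["eef_pos"];print(p,s["joints"])
m=(X[...,2]>p[2]+20)
q=s["joints"][0];rx=np.array([np.cos(q),np.sin(q)]);ry=np.array([-np.sin(q),np.cos(q)])
r=X[...,:2]@rx;l=X[...,:2]@ry; R0=p[:2]@rx;L0=p[:2]@ry
for a,b in [(-150,-100),(-100,-50),(-50,0),(0,50),(50,100)]:
    k=m&(r-R0>a)&(r-R0<b)&(abs(l-L0)<200)
    if k.sum()>20: print((a,b),"lat",np.percentile(l[k]-L0,[1,99]).round(),"z above tcp",np.percentile(X[...,2][k]-p[2],[1,10,50,99]).round())
```

```text
[631.54033977  48.90095683 300.10281376] [-2.69253128e-02  4.96588488e-01  1.52612710e+00 -8.23038236e-05
  1.12140995e+00  1.44159764e-01]
(-150, -100) lat [-58.  60.] z above tcp [259. 276. 310. 334.]
(-100, -50) lat [-59.  61.] z above tcp [252. 269. 278. 301.]
(-50, 0) lat [-63.  61.] z above tcp [ 99. 202. 234. 266.]
(0, 50) lat [-63.  63.] z above tcp [202. 219. 234. 245.]
(50, 100) lat [-23.  21.] z above tcp [39. 40. 43. 45.]
```

>>> play_rows(targets=[{"linear":[-55,8,0],"turn":0.02},{"linear":[-110,17,0],"turn":0.04},{"linear":[-165,26,0],"turn":0.06},{"linear":[-220,35,0],"turn":0.079},{"linear":[-275,44,0],"turn":0.079},{"linear":[-315,50,0],"turn":0.079},{"linear":[-331,53,0],"turn":0.079},{"linear":[-331,53,0],"turn":0.079},{"linear":[-331,53,0],"turn":0.079}])

```text
t: 27.18
eef_pos: [627.8, -284.8, 301.6]
tcp_rot: [-3.141, -0.0, 1.322]
ft_force: [-0.4, -0.2, -0.0]
opening: 0.842
```

Run:
```python
from h import *
wshot("w11")
```

```text
t 27.18 pos [ 627.8 -284.8  301.6] rpy deg [-1.7998e+02 -2.0000e-02  7.5740e+01] F [-0.4 -0.2 -0. ] M [-0.   -0.06 -0.04] op 80.1
```

View pics/w11.png

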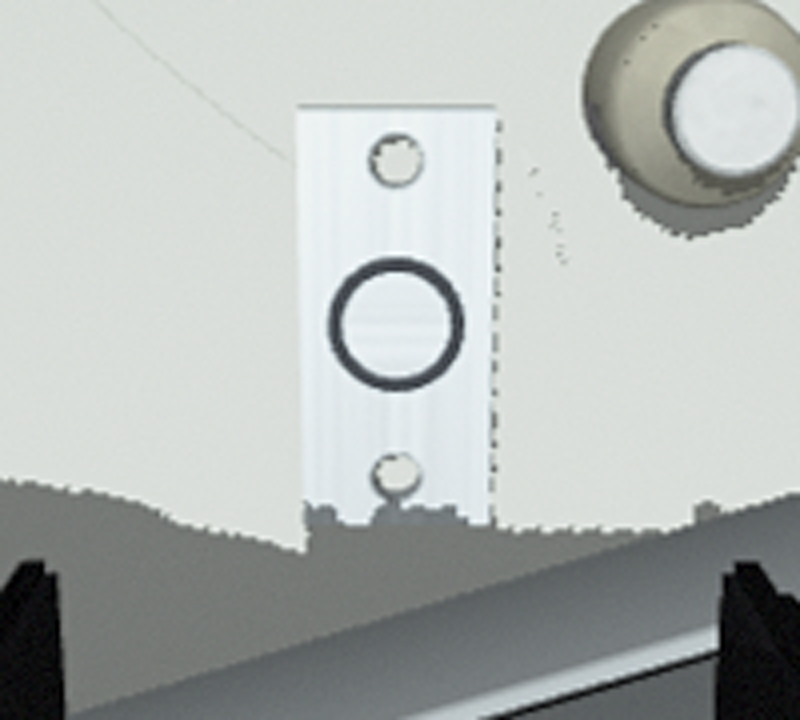

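Run:
```python
from h import *
plate("w11",(396.5,160),(397,474),10,(397,324)); st()
m=(wr("w11",396.5,160,10)+wr("w11",397,474,10))/2
go(m[0],m[1],82.5,75.7)
print("bottle cap top",wr("w11",738,109,76), "bottle body right edge near plate", wr("w11",700,205,60))
print("instr edge on table",wr("w11",100,705,0),wr("w11",790,500,0))
z=np.load("w11.npz",allow_pickle=True);P=z["P"].item();X=pts("wrist",z["d"],P)
for (u,v) in [(205,275),(250,255),(300,243),(350,228),(375,222)]: print((u,v),X[v,u].round(0),X[v+8,u].round(0))
```

```text
d 83.1 yaw -14.14 mid [ 628.6 -288.8   10. ] ring [ 628.5 -289.5   10. ]
t 27.23 pos [ 627.9 -284.7  301.8] rpy deg [-1.800e+02 -1.000e-02  7.576e+01] F [-0.7 -0.6 -0. ] M [-0.06 -0.03 -0.02] op 80.3
go (628.6, -288.8, 82.5, 75.7) linear [-3.8, 1.7, 219.3] turn 0.001
bottle cap top [ 711.28471158 -249.27173164   76.        ] bottle body right edge near plate [ 702.49803949 -269.68058412   60.        ]
instr edge on table [ 518.11142761 -378.5986649     0.        ] [ 720.85874919 -366.2581952     0.        ]
(205, 275) [ 519. -378.    0.] [ 525. -376.   26.]
(250, 255) [ 575. -366.    0.] [ 575. -372.   10.]
(300, 243) [ 633. -366.    0.] [ 632. -367.   21.]
(350, 228) [ 691. -363.   -1.] [ 687. -363.   21.]
(375, 222) [ 719. -363.   -0.] [ 713. -362.   24.]
```

>>> play_rows(targets=[{"linear":[-2,1.7,60],"turn":0},{"linear":[-2,1.7,120],"turn":0},{"linear":[-2,1.7,170],"turn":0},{"linear":[-2,1.7,200],"turn":0},{"linear":[-2,1.7,214],"turn":0},{"linear":[-2,1.7,219],"turn":0},{"linear":[-2,1.7,219],"turn":0},{"linear":[-2,1.7,219],"turn":0}])

```text
t: 28.22
eef_pos: [629.2, -288.8, 84.0]
tcp_rot: [3.14, 0.001, 1.321]
ft_force: [-0.6, -0.1, 0.9]
opening: 0.839
```

>>> play_rows(targets=[{"linear":[0,0,0],"turn":0},{"linear":[0,0,0],"turn":0},{"linear":[0,0,0],"turn":0},{"linear":[0,0,0],"turn":0},{"linear":[0,0,0],"turn":0},{"linear":[0,0,0],"turn":0},{"linear":[0,0,0],"turn":0}], hand=40)

```text
t: 29.1
eef_pos: [628.8, -288.7, 82.8]
tcp_rot: [3.141, 0.0, 1.321]
ft_force: [-0.9, -1.0, 1.1]
opening: 0.524
```

>>> play_rows(targets=[{"linear":[0,0,-30],"turn":0},{"linear":[0,0,-80],"turn":0},{"linear":[0,0,-140],"turn":0},{"linear":[0,0,-140],"turn":0},{"linear":[0,0,-140],"turn":0}])

```text
t: 29.72
eef_pos: [628.4, -288.4, 222.0]
tcp_rot: [-3.141, -0.0, 1.321]
ft_force: [0.1, 0.5, -1.8]
opening: 0.523
```

Run:
```python
from h import *
st(); go(631.5,48.9,222,80.2)
```

```text
t 29.73 pos [ 628.4 -288.4  222. ] rpy deg [-1.7995e+02 -1.0000e-02  7.5680e+01] F [ 0.1  0.5 -1.8] M [-0.02 -0.12  0.04] op 49.7
go (631.5, 48.9, 222, 80.2) linear [327.6, -80.5, 0.1] turn -0.079
```

>>> play_rows(targets=[{"linear":[45,-11,0],"turn":-0.02},{"linear":[95,-23,0],"turn":-0.04},{"linear":[145,-36,0],"turn":-0.06},{"linear":[195,-48,0],"turn":-0.079},{"linear":[245,-60,0],"turn":-0.079},{"linear":[290,-71,0],"turn":-0.079},{"linear":[318,-78,0],"turn":-0.079},{"linear":[327,-80,0],"turn":-0.079},{"linear":[327,-80,0],"turn":-0.079},{"linear":[327,-80,0],"turn":-0.079}])

```text
t: 30.98
eef_pos: [632.2, 46.9, 222.2]
tcp_rot: [-3.141, 0.0, 1.399]
ft_force: [-0.2, 0.8, -1.6]
opening: 0.519
```

Run:
```python
from h import *
wshot("w12",(190,100,370,320))
```

```text
t 30.98 pos [632.2  46.9 222.2] rpy deg [-1.7996e+02  2.0000e-02  8.0140e+01] F [-0.2  0.8 -1.6] M [-0.01 -0.08  0.02] op 49.3
```

View pics/w12.png

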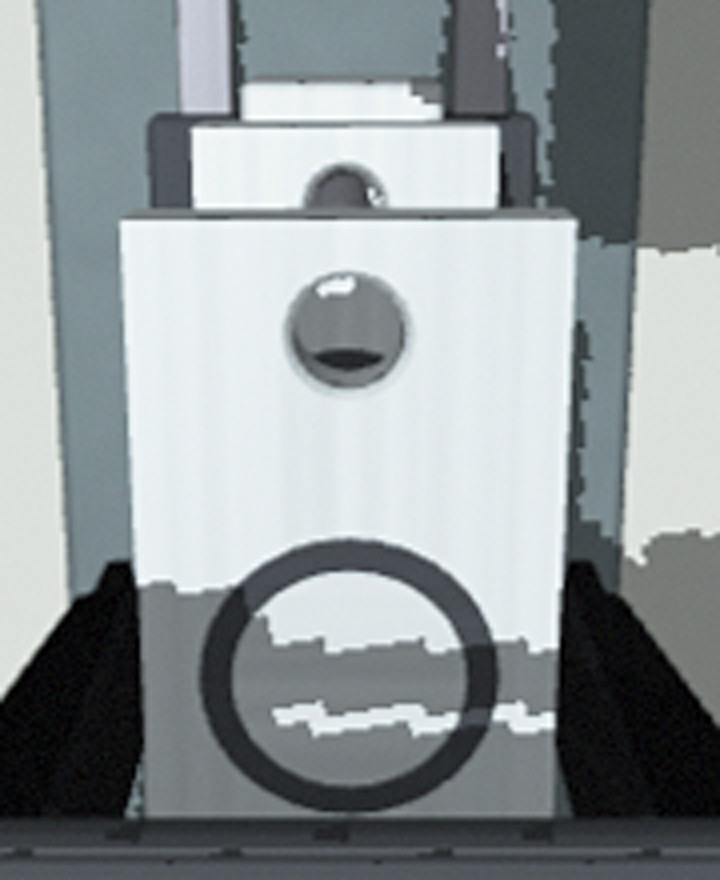

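Run:
```python
from h import *
st()
h=222.2-82.8+10
a=wr("w12",347,330,h);b=wr("w12",349,676,h);d=a-b;d/=np.linalg.norm(d)
c=(a-42*d+b)/2
print(a.round(1),b.round(1),c.round(1),np.degrees(np.arctan2(-d[0],d[1])))
s=env.state();p=s["eef_pos"]
off=c[:2]-[632.2,46.9]
go(*(np.array([631.4,48.8])-off),168,80.2)
```

```text
t 31.02 pos [632.2  46.8 222.4] rpy deg [-1.7998e+02  1.0000e-02  8.0130e+01] F [-0.2 -0.6 -1.1] M [-0.08 -0.07 -0.  ] op 49.6
[639.   87.6 149.4] [632.   45.9 149.4] [632.   46.1 149.4] -9.600033552667565
go (631.6, 49.6, 168, 80.2) linear [2.7, -1.0, 54.4] turn -0.001
```

>>> play_rows(targets=[{"linear":[0,0,20],"turn":0},{"linear":[0,0,30],"turn":0},{"linear":[0,0,30],"turn":0}])

```text
t: 31.4
eef_pos: [632.0, 47.4, 192.1]
tcp_rot: [-3.14, 0.0, 1.399]
ft_force: [0.4, 0.2, -1.3]
opening: 0.52
```

>>> play_rows(targets=[{"linear":[1.9,-0.7,0],"turn":0},{"linear":[1.9,-0.7,7],"turn":0},{"linear":[1.9,-0.7,12],"turn":0},{"linear":[1.9,-0.7,15],"turn":0},{"linear":[1.9,-0.7,18],"turn":0},{"linear":[1.9,-0.7,21],"turn":0},{"linear":[1.9,-0.7,24],"turn":0},{"linear":[1.9,-0.7,24],"turn":0}])

```text
t: 32.4
eef_pos: [631.7, 50.0, 168.5]
tcp_rot: [-3.141, 0.0, 1.4]
ft_force: [0.7, -0.7, -0.9]
opening: 0.519
```

>>> play_rows(targets=[{"linear":[-0.4,0,6],"turn":0},{"linear":[-0.4,0,12],"turn":0},{"linear":[-0.4,0,16],"turn":0},{"linear":[-0.4,0,19],"turn":0},{"linear":[-0.4,0,21],"turn":0},{"linear":[-0.4,0,22],"turn":0},{"linear":[-0.4,0,22],"turn":0}])

```text
t: 33.28
eef_pos: [631.7, 49.6, 147.7]
tcp_rot: [3.141, 0.0, 1.4]
ft_force: [-3.5, -0.1, 8.4]
opening: 0.52
```

>>> play_rows(targets=[{"linear":[0,0,0],"turn":0},{"linear":[0,0,0],"turn":0},{"linear":[0,0,0],"turn":0},{"linear":[0,0,0],"turn":0}], hand=80)

```text
t: 33.78
eef_pos: [631.7, 49.6, 146.6]
tcp_rot: [-3.142, 0.0, 1.4]
ft_force: [-0.2, 0.5, -0.7]
opening: 0.831
```

>>> play_rows(targets=[{"linear":[0,0,-40],"turn":0},{"linear":[0,0,-90],"turn":0},{"linear":[0,0,-150],"turn":0},{"linear":[0,0,-155],"turn":0},{"linear":[0,0,-155],"turn":0},{"linear":[0,0,-155],"turn":0}])

```text
t: 34.52
eef_pos: [631.4, 49.5, 300.0]
tcp_rot: [-3.139, 0.001, 1.4]
ft_force: [-0.0, 0.2, -0.4]
opening: 0.842
```

Run:
```python
from h import *
wshot("w13",(190,80,370,300),3.3)
im,d=env.read_camera("top");crop(im,100,40,425,300,2.4,"pics/t13.png")
im,d=env.read_camera("side");cv2.imwrite("pics/s13.png",im[:,:,::-1])
```

```text
t 34.52 pos [631.4  49.5 300. ] rpy deg [-1.7985e+02  3.0000e-02  8.0200e+01] F [-0.   0.2 -0.4] M [-0.01 -0.11 -0.05] op 80.1
```

View pics/w13.png

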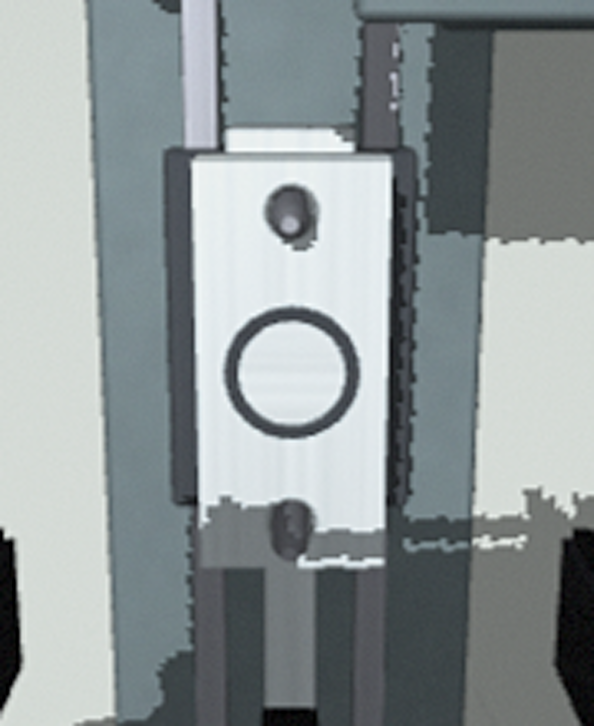

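View pics/t13.png

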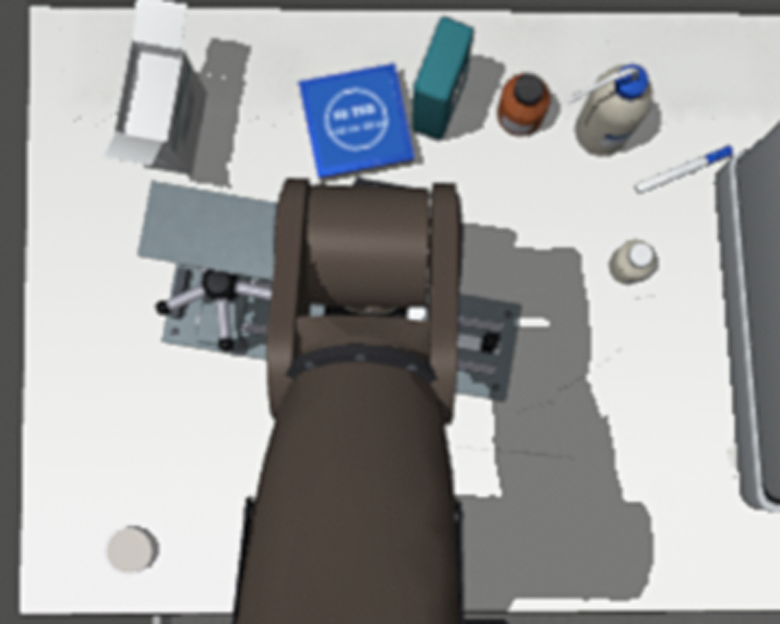

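View pics/s13.png

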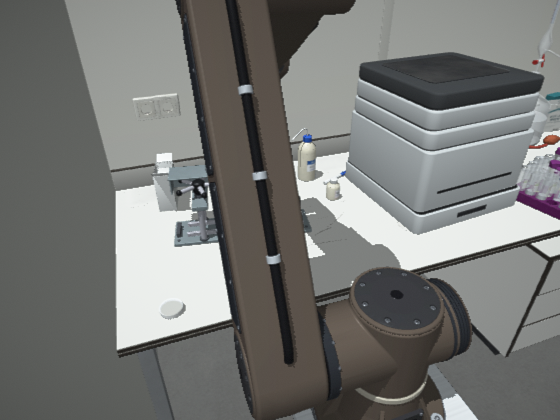

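Three plates flush, none left on the worktop. Next I'll push the carriage home with closed fingers behind the handle.

Run:
```python
from h import *
st(); print(toP(env.state()["eef_pos"])); go(*W(0.7,-208),300,80.2); go(*W(0.7,-208),144,80.2)
```

```text
t 34.67 pos [631.6  49.5 300.4] rpy deg [-1.7989e+02  2.0000e-02  8.0200e+01] F [-0.3  0.2 -0. ] M [-0.04 -0.14  0.01] op 80.1
[  1.0912687 -50.6224523]
go (604.3, -105.5, 300, 80.2) linear [-157.4, -0.5, 0.5] turn -0.0
go (604.3, -105.5, 144, 80.2) linear [-157.3, -0.2, 156.5] turn -0.0
```

>>> play_rows(targets=[{"linear":[-60,0,0],"turn":0},{"linear":[-115,0,0],"turn":0},{"linear":[-157,0,0],"turn":0},{"linear":[-157,0,0],"turn":0},{"linear":[-157,0,0],"turn":0},{"linear":[-157,0,0],"turn":0},{"linear":[-157,0,0],"turn":0},{"linear":[-157,0,0],"turn":0},{"linear":[-157,0,0],"turn":0},{"linear":[-157,0,0],"turn":0},{"linear":[-157,0,50],"turn":0},{"linear":[-157,0,100],"turn":0},{"linear":[-157,0,140],"turn":0},{"linear":[-157,0,156],"turn":0},{"linear":[-157,0,156],"turn":0},{"linear":[-157,0,156],"turn":0}], hand=0)

```text
t: 36.67
eef_pos: [605.6, -105.3, 147.3]
tcp_rot: [3.139, 0.0, 1.4]
ft_force: [0.5, -0.1, -0.2]
opening: 0.007
```

>>> play_rows(targets=[{"linear":[6,0,0],"turn":0},{"linear":[12,0,0],"turn":0},{"linear":[18,0,0],"turn":0},{"linear":[24,0,0],"turn":0},{"linear":[32,0,0],"turn":0},{"linear":[40,0,0],"turn":0},{"linear":[48,0,0],"turn":0},{"linear":[56,0,0],"turn":0},{"linear":[64,0,0],"turn":0},{"linear":[72,0,0],"turn":0},{"linear":[80,0,0],"turn":0},{"linear":[80,0,0],"turn":0}])

```text
t: 38.17
eef_pos: [618.4, -25.4, 145.5]
tcp_rot: [-3.141, -0.0, 1.401]
ft_force: [1.2, -0.3, 0.8]
opening: 0.002
```

Run:
```python
from h import *
wshot("w14",(0,0,560,420),1.4); print(toP(env.state()["eef_pos"]))
im,d=env.read_camera("side");crop(im,160,140,330,260,4.6,"pics/s14.png")
```

```text
t 38.17 pos [618.4 -25.4 145.5] rpy deg [-1.7994e+02 -2.0000e-02  8.0240e+01] F [ 1.2 -0.3  0.8] M [ 0.01 -0.06  0.04] op 0.2
[   0.88073726 -127.05617687]
```

View pics/w14.png

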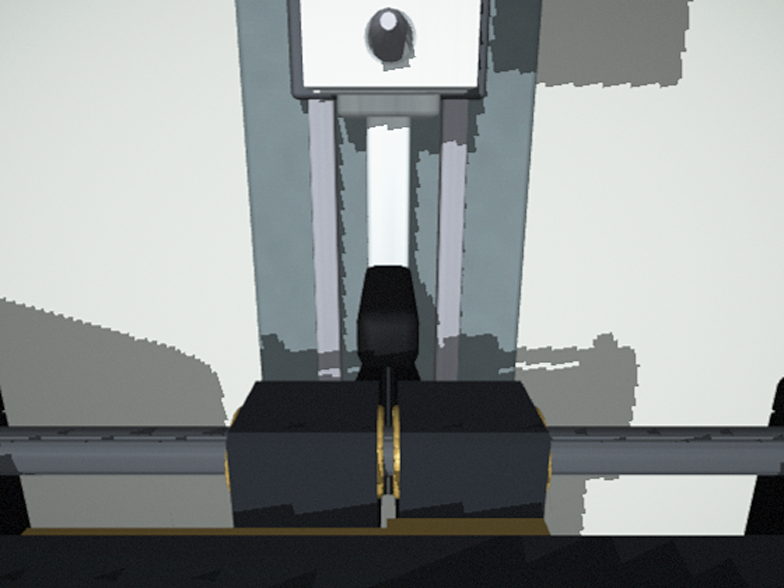

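View pics/s14.png

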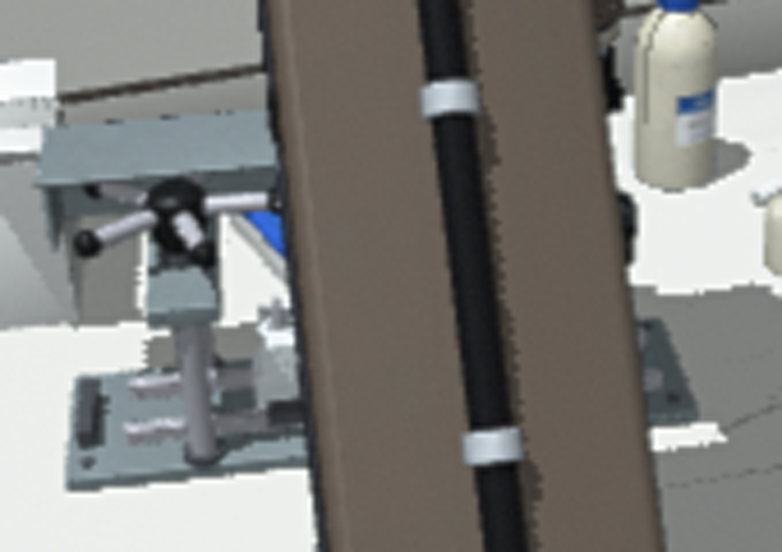

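Run:
```python
from h import *
H=W(0,120);print("hub",H)
for b in [(632.5,273),(595.1,208.7),(645.2,152.4)]:
    q=toP(b)-[0,120]; a=np.degrees(np.arctan2(q[1],q[0]))%360; print(np.hypot(*q).round(1),a.round(1),"theta mod 72:",((-a)%72).round(1))
im,d=env.read_camera("side");p=env.camera_params("side")
for n,X in dict(padface=[*W(0,120),97],pad2=[*W(0,120),80],bridgebot=[*W(0,120),118],stack=[*W(0,120),75],deck=[*W(0,120),45],hub=[*W(0,120),170]).items(): print(n,proj("side",X).round(1), ((proj("side",X)-[160,140]+.5)*4.6).round(0))
np.savez("side14.npz",im=im,d=d)
crop(im,175,170,235,250,9,"pics/s15.png")
```

```text
hub [659.72832378 217.8310785 ]
61.5 126.1 theta mod 72: 17.9
65.3 197.9 theta mod 72: 18.1
67.0 267.3 theta mod 72: 20.7
padface [199.3 205.6] [183. 304.]
pad2 [200.  210.3] [186. 326.]
bridgebot [198.5 199.6] [179. 277.]
stack [200.2 211.7] [187. 332.]
deck [201.3 219.8] [192. 370.]
hub [196.4 184.4] [170. 207.]
```

View pics/s15.png

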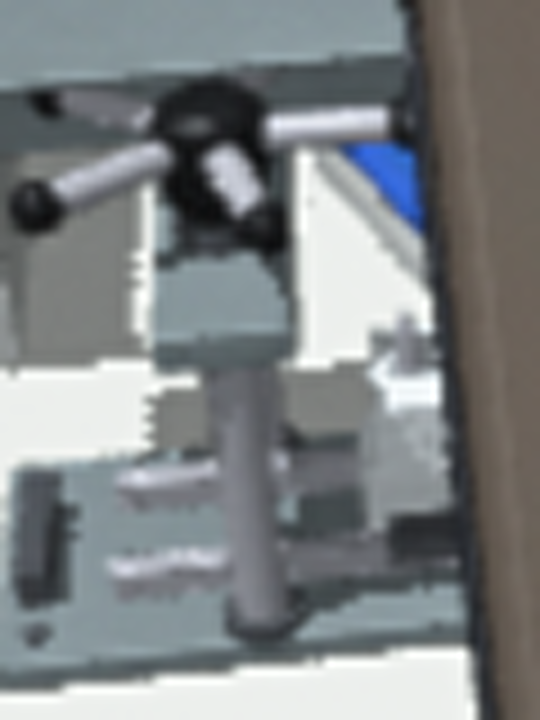

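Wheel angle is about 0.32 rad modulo 72°, so the pad could sit slightly below the pin tops. I'll push on gently and watch the force.

>>> play_rows(targets=[{"linear":[6,0,0],"turn":0},{"linear":[12,0,0],"turn":0},{"linear":[18,0,0],"turn":0},{"linear":[24,0,0],"turn":0},{"linear":[29,0,0],"turn":0},{"linear":[32,0,0],"turn":0}])

```text
t: 39.08
eef_pos: [624.1, 5.7, 145.7]
tcp_rot: [-3.141, 0.0, 1.4]
ft_force: [-1.3, -2.1, -1.8]
opening: -0.0
```

>>> play_rows(targets=[{"linear":[2,0,0],"turn":0},{"linear":[4,0,0],"turn":0},{"linear":[6,0,0],"turn":0}])

```text
t: 39.45
eef_pos: [625.1, 11.2, 145.7]
tcp_rot: [-3.142, 0.0, 1.4]
ft_force: [-1.5, -1.6, -1.5]
opening: 0.006
```

>>> play_rows(targets=[{"linear":[2,0,0],"turn":0},{"linear":[4,0,0],"turn":0}])

```text
t: 39.7
eef_pos: [625.8, 15.2, 145.7]
tcp_rot: [-3.142, 0.0, 1.4]
ft_force: [-2.7, -1.9, -1.3]
opening: 0.006
```

>>> play_rows(targets=[{"linear":[2,0,0],"turn":0},{"linear":[4,0,0],"turn":0}])

```text
t: 39.95
eef_pos: [626.5, 19.1, 145.7]
tcp_rot: [3.142, 0.0, 1.4]
ft_force: [-0.4, -3.1, -0.5]
opening: 0.002
```

>>> play_rows(targets=[{"linear":[2,0,0],"turn":0},{"linear":[4,0,0],"turn":0},{"linear":[6,0,0],"turn":0}])

```text
t: 40.33
eef_pos: [627.5, 25.1, 145.7]
tcp_rot: [3.142, 0.0, 1.4]
ft_force: [-1.0, -1.8, -0.9]
opening: 0.003
```

>>> play_rows(targets=[{"linear":[2,0,0],"turn":0},{"linear":[5,0,0],"turn":0},{"linear":[8,0,0],"turn":0}])

```text
t: 40.7
eef_pos: [628.9, 33.0, 145.7]
tcp_rot: [3.142, 0.0, 1.4]
ft_force: [-1.2, -2.0, -0.7]
opening: 0.004
```

>>> play_rows(targets=[{"linear":[3,0,0],"turn":0},{"linear":[6,0,0],"turn":0},{"linear":[9,0,0],"turn":0},{"linear":[12,0,0],"turn":0}])

```text
t: 41.2
eef_pos: [630.9, 44.8, 145.7]
tcp_rot: [3.142, 0.0, 1.4]
ft_force: [-1.2, -1.7, 0.0]
opening: 0.003
```

>>> play_rows(targets=[{"linear":[4,0,0],"turn":0},{"linear":[8,0,0],"turn":0},{"linear":[12,0,0],"turn":0},{"linear":[16,0,0],"turn":0},{"linear":[20,0,0],"turn":0},{"linear":[22,0,0],"turn":0}])

```text
t: 41.95
eef_pos: [634.7, 66.6, 145.7]
tcp_rot: [3.141, 0.0, 1.4]
ft_force: [-1.0, -2.2, 0.3]
opening: 0.002
```

>>> play_rows(targets=[{"linear":[1.5,0,0],"turn":0},{"linear":[3,0,0],"turn":0},{"linear":[4,0,0],"turn":0}])

```text
t: 42.32
eef_pos: [635.3, 70.3, 145.7]
tcp_rot: [3.141, 0.0, 1.4]
ft_force: [-1.4, -2.1, 0.4]
opening: 0.002
```

>>> play_rows(targets=[{"linear":[1,0,0],"turn":0},{"linear":[2,0,0],"turn":0},{"linear":[3,0,0],"turn":0}])

```text
t: 42.7
eef_pos: [635.7, 71.9, 145.8]
tcp_rot: [-3.141, 0.002, 1.4]
ft_force: [-4.5, -16.4, 3.4]
opening: 0.005
```

Carriage is at the home stop (16 N). I'll back off, rise, and look at the wheel.

>>> play_rows(targets=[{"linear":[-6,0,0],"turn":0},{"linear":[-20,0,0],"turn":0},{"linear":[-25,0,-50],"turn":0},{"linear":[-25,0,-110],"turn":0},{"linear":[0,0,-170],"turn":0},{"linear":[50,-10,-200],"turn":0},{"linear":[80,-20,-200],"turn":0},{"linear":[80,-20,-200],"turn":0},{"linear":[80,-20,-200],"turn":0},{"linear":[80,-20,-200],"turn":0}])

```text
t: 43.95
eef_pos: [629.9, 154.3, 345.3]
tcp_rot: [-3.141, 0.0, 1.399]
ft_force: [-0.0, -0.3, -0.6]
opening: 0.007
```

Run:
```python
from h import *
wshot("w16",(140,0,420,300),2.6)
im,d=env.read_camera("top");crop(im,155,110,325,215,4.6,"pics/t16.png")
im,d=env.read_camera("side");crop(im,160,140,330,260,4.6,"pics/s16.png")
```

```text
t 43.95 pos [629.9 154.3 345.3] rpy deg [-1.7997e+02  2.0000e-02  8.0130e+01] F [-0.  -0.3 -0.6] M [-0.05 -0.06  0.04] op 0.7
```

View pics/w16.png

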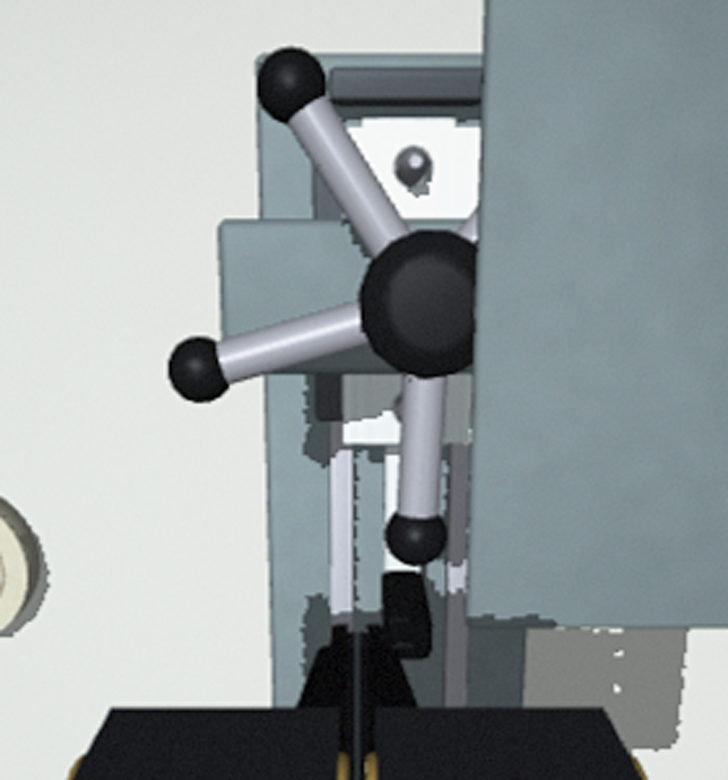

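View pics/s16.png

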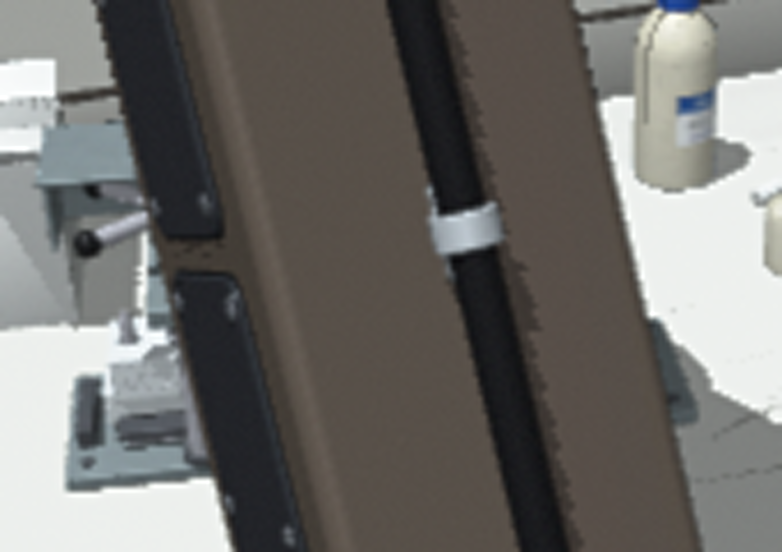

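Run:
```python
from h import *
B=[wr("w16",*q,170) for q in [(291,84),(200,369),(416,536)]]
from scipy.optimize import least_squares
# circle centre of radius 64 through three balls
f=lambda c:[np.hypot(b[0]-c[0],b[1]-c[1])-64 for b in B]
s=least_squares(f,[660,216]);print("centre",s.x,f(s.x), [np.linalg.norm(B[i]-B[i+1]).round(1) for i in range(2)],"expect",128*np.sin(np.radians(36)))
for c in (s.x,[660.2,216.0]):
    print(c,[((np.degrees(np.arctan2(b[1]-c[1],b[0]-c[0]))+9.8)%360).round(1) for b in B])
print("hubtop",wr("w16",433,303,182),"+y pin top",wr("w16",414,160,97),W(.75,118.3+42))
print("guard edge",wr("w16",485,0,191),wr("w16",467,627,191), toP(wr("w16",485,0,191)),toP(wr("w16",467,627,191)))
```

```text
centre [659.75638198 215.5954301 ] [np.float64(0.3619932806416841), np.float64(-0.2190391988681668), np.float64(0.36176533676237455)] [np.float64(75.6), np.float64(75.7)] expect 75.23651229343656
[659.75638198 215.5954301 ] [np.float64(123.3), np.float64(195.6), np.float64(268.0)]
[660.2, 216.0] [np.float64(123.8), np.float64(195.9), np.float64(267.7)]
hubtop [660.35901722 216.16230264 182.        ] +y pin top [666.77352826 257.42291138  97.        ] [667.36136343 257.40871367]
guard edge [681.49000919 280.76439551 191.        ] [655.93191329 131.18731069 191.        ] [ 10.67493356 185.7283739 ] [11.08164677 33.98399953]
```

Spokes in front are at 123.6°, 195.8° and 267.9° (press frame), so the wheel is at about 0.35 rad. I'll plan three pushes: spokes 196→100, 172→80 and 224→123.

```bash
cat >> h.py <<'E'
HUB=np.array([0.75,118.2])
def tp(al,gap=0,rc=45):
    a=np.radians(al);u=np.array([np.cos(a),np.sin(a)]);n=np.array([-np.sin(a),np.cos(a)])
    s=12*abs(n[0])+10*abs(n[1])
    return HUB+rc*u+(6+s+gap)*n
def arc(als):
    "rows relative to current pose: [dy_p,dx_p]"
    c=toP(env.state()["eef_pos"])
    for al in als:
        q=tp(al)-c; print(round(al,1),[round(float(q[1]),1),round(float(q[0]),1)])
E
python3 - <<'E'
from h import *
st(); w=W(*tp(195.8,7)); go(*w,300,80.2); go(*w,230,80.2)
E
```

```text
t 44.1 pos [629.9 154.7 345.5] rpy deg [-1.7998e+02  1.0000e-02  8.0140e+01] F [ 0.  -0.8  0.1] M [-0.03 -0.07 -0.03] op 0.9
go (618.1, 185.5, 300, 80.2) linear [28.4, -16.9, 45.5] turn -0.001
go (618.1, 185.5, 230, 80.2) linear [28.4, -16.9, 115.5] turn -0.001
```

>>> play_rows(targets=[{"linear":[28,-17,20],"turn":0},{"linear":[28,-17,45],"turn":0},{"linear":[28,-17,45],"turn":0},{"linear":[28,-17,60],"turn":0},{"linear":[28,-17,80],"turn":0},{"linear":[28,-17,100],"turn":0},{"linear":[28,-17,115],"turn":0},{"linear":[28,-17,115],"turn":0},{"linear":[28,-17,115],"turn":0}], hand=0)

```text
t: 45.22
eef_pos: [618.1, 185.9, 231.4]
tcp_rot: [3.141, -0.0, 1.4]
ft_force: [0.5, -0.1, 0.7]
opening: 0.003
```

Run:
```python
from h import *
wshot("w17",(140,0,420,320),2.5)
arc(np.arange(196,99,-6))
```

```text
t 45.23 pos [618.1 185.9 231.4] rpy deg [ 1.7994e+02 -2.0000e-02  8.0190e+01] F [ 0.5 -0.1  0.7] M [-0.08 -0.02 -0.02] op 0.3
196 [6.1, -1.7]
190 [11.3, -4.8]
184 [16.8, -7.4]
178 [21.9, -9.2]
172 [25.6, -10.7]
166 [29.6, -11.8]
160 [33.8, -12.6]
154 [38.3, -13.0]
148 [42.9, -12.8]
142 [47.7, -12.2]
136 [52.5, -11.0]
130 [57.3, -9.1]
124 [62.0, -6.7]
118 [66.5, -3.6]
112 [70.6, 0.1]
106 [74.4, 4.4]
100 [77.6, 9.3]
```

View pics/w17.png

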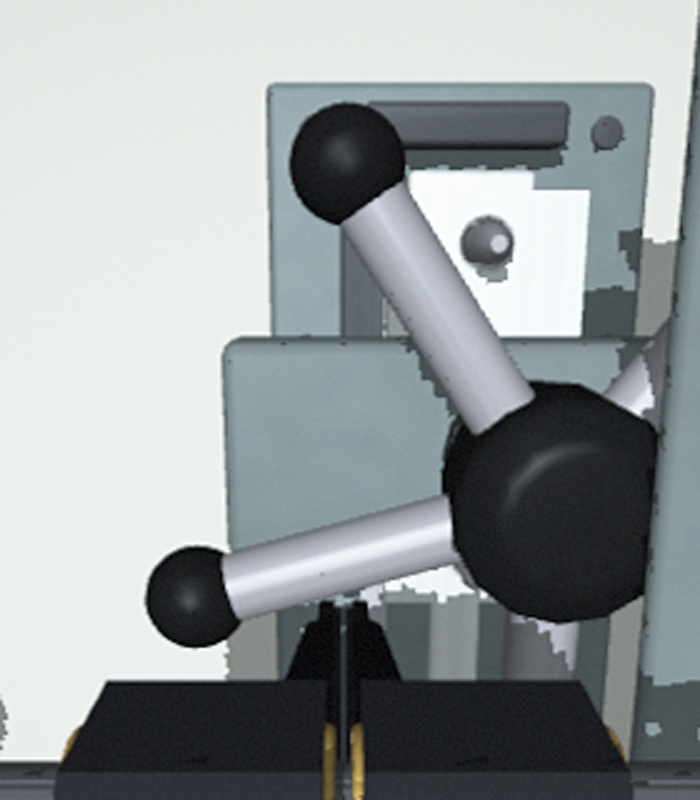

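>>> play_rows(targets=[{"linear":[3,-1,1],"turn":0},{"linear":[6,-1.7,1],"turn":0},{"linear":[11.3,-4.8,1],"turn":0},{"linear":[16.8,-7.4,1],"turn":0},{"linear":[21.9,-9.2,1],"turn":0}])

```text
t: 45.9
eef_pos: [612.3, 209.4, 229.7]
tcp_rot: [3.141, 0.0, 1.4]
ft_force: [0.2, -4.0, 0.4]
opening: 0.004
```

>>> play_rows(targets=[{"linear":[3.7,-1.5,0],"turn":0},{"linear":[7.7,-2.6,0],"turn":0},{"linear":[11.9,-3.4,0],"turn":0},{"linear":[16.4,-3.8,0],"turn":0},{"linear":[21,-3.6,0],"turn":0},{"linear":[25.8,-3,0],"turn":0},{"linear":[30.6,-1.8,0],"turn":0},{"linear":[35.4,0.1,0],"turn":0},{"linear":[40.1,2.5,0],"turn":0},{"linear":[44.6,5.6,0],"turn":0},{"linear":[48.7,9.3,0],"turn":0},{"linear":[52.5,13.6,0],"turn":0},{"linear":[55.7,18.5,0],"turn":0},{"linear":[55.7,18.5,0],"turn":0}])

```text
t: 47.65
eef_pos: [640.6, 261.1, 229.6]
tcp_rot: [3.141, -0.001, 1.4]
ft_force: [0.7, 0.3, 0.4]
opening: 0.003
```

Run:
```python
from h import *
wshot("w18",(60,0,420,320),2.2); c=toP(env.state()["eef_pos"])-HUB; print(c, tp(100)-HUB)
im,d=env.read_camera("top");crop(im,155,110,325,215,4.6,"pics/t18.png")
im,d=env.read_camera("side");crop(im,160,140,330,260,4.6,"pics/s18.png")
```

```text
t 47.65 pos [640.6 261.1 229.6] rpy deg [ 1.7997e+02 -3.0000e-02  8.0200e+01] F [0.7 0.3 0.4] M [ 0.01 -0.08  0.02] op 0.3
[-27.16947153  41.08690759] [-27.07127095  40.92080206]
```

View pics/w18.png

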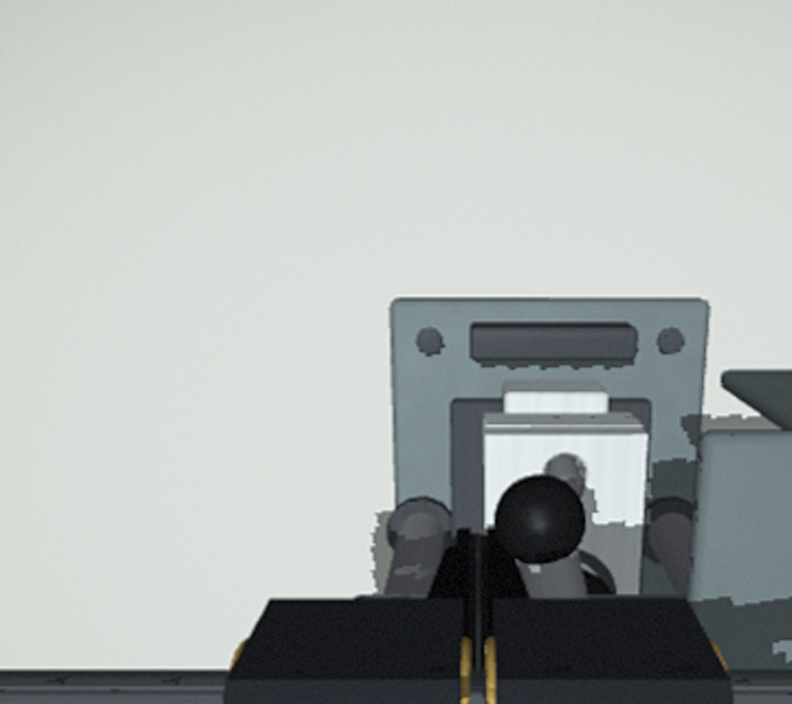

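Run:
```python
from h import *
q=toP(wr("w18",540,518,170))-HUB; print(q,np.hypot(*q),np.degrees(np.arctan2(q[1],q[0])))
c=toP(env.state()["eef_pos"])
# exit: straight ccw retreat (gap 7), raise; next insert behind spoke at 100.. +72
for al in (100+72,): 
    print(al,(tp(al,7)-c)[::-1].round(1))
print((tp(100,7)-c)[::-1].round(1))
```

```text
[-14.82831946  62.20799383] 63.950868281244226 103.40722063909652
172 [-59.  -20.6]
[-1.2 -6.6]
```

Run:
```python
from h import *
c=toP(env.state()["eef_pos"])
print((tp(175.4,7)-c)[::-1].round(1)); b=tp(175.4,7)
for al in list(np.arange(174,80,-6))+[80]: print(round(float(al)),(tp(al)-b)[::-1].round(1).tolist())
```

```text
[-61.2 -19.4]
174 [7.8, 0.2]
168 [11.7, -1.0]
162 [15.9, -2.0]
156 [20.3, -2.5]
150 [24.9, -2.5]
144 [29.6, -2.1]
138 [34.4, -1.0]
132 [39.2, 0.6]
126 [44.0, 2.9]
120 [48.5, 5.7]
114 [52.8, 9.3]
108 [56.7, 13.4]
102 [60.1, 18.0]
96 [63.0, 23.2]
90 [65.2, 28.8]
84 [67.0, 32.6]
80 [68.0, 35.3]
```

>>> play_rows(targets=[{"linear":[-1,-7,0],"turn":0},{"linear":[-1,-7,0],"turn":0},{"linear":[-1,-7,-30],"turn":0},{"linear":[-1,-7,-60],"turn":0},{"linear":[-30,-19,-65],"turn":0},{"linear":[-61,-19,-65],"turn":0},{"linear":[-61,-19,-65],"turn":0},{"linear":[-61,-19,-65],"turn":0},{"linear":[-61,-19,-45],"turn":0},{"linear":[-61,-19,-20],"turn":0},{"linear":[-61,-19,0],"turn":0},{"linear":[-61,-19,0],"turn":0}])

```text
t: 49.3
eef_pos: [610.7, 204.7, 228.2]
tcp_rot: [-3.139, 0.001, 1.401]
ft_force: [0.1, -0.2, 0.5]
opening: 0.004
```

Run:
```python
from h import *
st(); print(toP(env.state()["eef_pos"])-tp(175.4,7))
wshot("w19",(100,0,420,320),2.4)
```

```text
t 49.3 pos [610.7 204.7 228.2] rpy deg [-1.7985e+02  6.0000e-02  8.0250e+01] F [ 0.1 -0.2  0.5] M [-0.03 -0.03  0.01] op 0.4
[-0.05101459  0.72285984]
t 49.3 pos [610.7 204.7 228.2] rpy deg [-1.7985e+02  6.0000e-02  8.0250e+01] F [ 0.1 -0.2  0.5] M [-0.03 -0.03  0.01] op 0.4
```

View pics/w19.png

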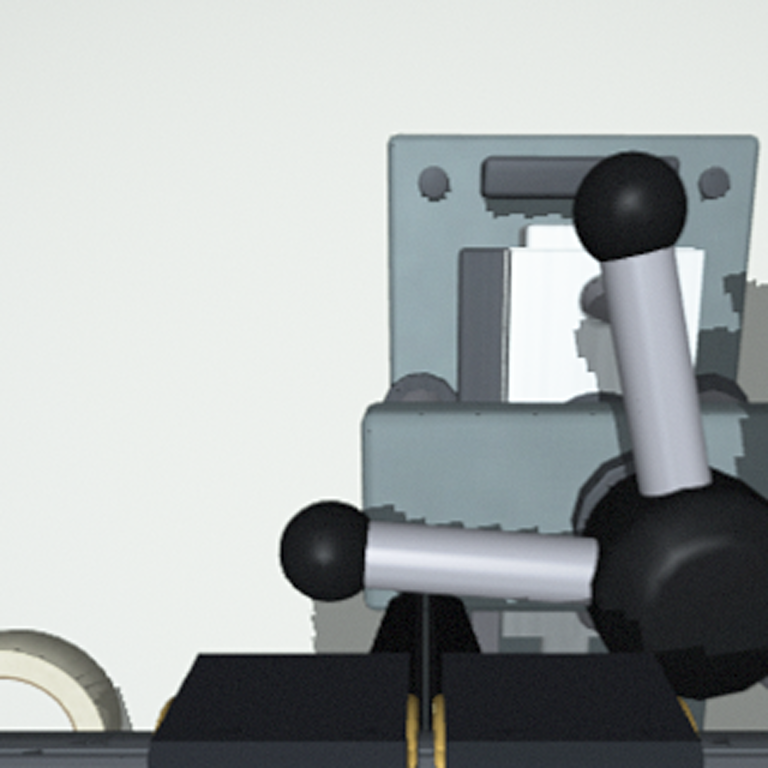

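>>> play_rows(targets=[{"linear":[4,0.2,0],"turn":0},{"linear":[7.5,0.2,0],"turn":0},{"linear":[11.5,-1,0],"turn":0},{"linear":[15.5,-2,0],"turn":0},{"linear":[20,-2.5,0],"turn":0},{"linear":[24.5,-2.5,0],"turn":0},{"linear":[29,-2.1,0],"turn":0},{"linear":[34,-1,0],"turn":0},{"linear":[39,0.6,0],"turn":0},{"linear":[43.5,2.9,0],"turn":0},{"linear":[48,5.7,0],"turn":0},{"linear":[52.5,9.3,0],"turn":0},{"linear":[56.5,13.4,0],"turn":0},{"linear":[60,18,0],"turn":0},{"linear":[63,23.2,0],"turn":0},{"linear":[65,28.8,0],"turn":0},{"linear":[67,32.6,0],"turn":0},{"linear":[68,35.3,0],"turn":0},{"linear":[68,35.3,0],"turn":0}])

```text
t: 51.72
eef_pos: [657.6, 265.2, 229.7]
tcp_rot: [3.141, -0.001, 1.4]
ft_force: [-0.4, -1.0, -1.2]
opening: 0.004
```

Run:
```python
from h import *
print(toP(env.state()["eef_pos"])-tp(80))
wshot("w20",(100,0,460,320),2.2)
c=toP(env.state()["eef_pos"]);print((tp(80,7)-c)[::-1].round(1))
for a in (226,227.4,229):print((tp(a,5)-c)[::-1].round(1), tp(a,5)-HUB)
```

```text
[0.49821593 0.35569985]
t 51.73 pos [657.6 265.2 229.7] rpy deg [ 1.7997e+02 -3.0000e-02  8.0200e+01] F [-0.4 -1.  -1.2] M [-0.07 -0.01  0.06] op 0.4
[ 0.8 -7.3]
[-98.9  -1.1] [-12.14053775 -50.83338057]
[-99.2   0.1] [-10.87781932 -51.13057253]
[-99.5   1.6] [ -9.43447197 -51.42432334]
```

View pics/w20.png

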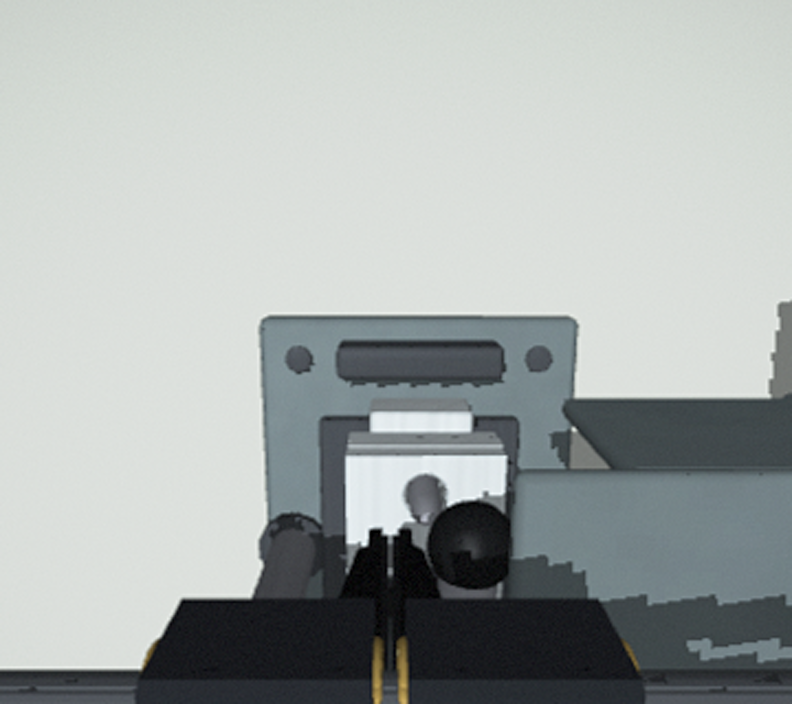

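Run:
```python
from h import *
q=toP(wr("w20",474,545,170))-HUB; print(q,np.hypot(*q),np.degrees(np.arctan2(q[1],q[0])))
```

```text
[ 5.68549549 63.41024117] 63.6646176821591 84.87644061095214
```

>>> play_rows(targets=[{"linear":[0,-7,0],"turn":0},{"linear":[0,-7,0],"turn":0},{"linear":[0,-7,-30],"turn":0},{"linear":[0,-7,-60],"turn":0},{"linear":[-35,-7,-68],"turn":0},{"linear":[-75,-2,-68],"turn":0},{"linear":[-99.5,1.5,-68],"turn":0},{"linear":[-99.5,1.5,-68],"turn":0},{"linear":[-99.5,1.5,-68],"turn":0},{"linear":[-99.5,1.5,-68],"turn":0}])

```text
t: 53.02
eef_pos: [641.9, 167.6, 297.5]
tcp_rot: [-3.141, -0.0, 1.401]
ft_force: [-1.2, -0.4, -0.2]
opening: 0.006
```

Run:
```python
from h import *
st(); print(toP(env.state()["eef_pos"])-tp(228.9,5))
wshot("w21",(100,0,420,320),2.4)
```

```text
t 53.02 pos [641.9 167.6 297.5] rpy deg [-179.99   -0.     80.26] F [-1.2 -0.4 -0.2] M [-0.05 -0.06 -0.03] op 0.6
[-0.21060689  0.69099691]
t 53.02 pos [641.9 167.6 297.5] rpy deg [-179.99   -0.     80.26] F [-1.2 -0.4 -0.2] M [-0.05 -0.06 -0.03] op 0.6
```

View pics/w21.png

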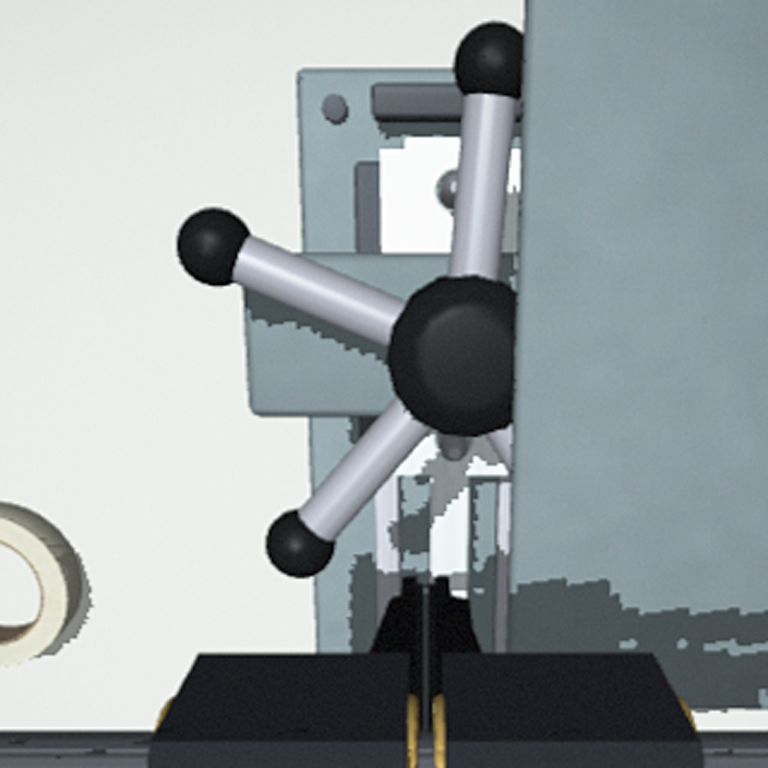

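Run:
```python
from h import *
for u in [(492,61),(214,246),(300,543)]:
    q=toP(wr("w21",*u,170))-HUB; print(q,np.hypot(*q),np.degrees(np.arctan2(q[1],q[0]))%360)
c=tp(228.9,5)
for al in list(np.arange(228,117,-6)): print(round(float(al)),(tp(al)-c)[::-1].round(1).tolist())
```

```text
[ 4.99135579 64.47282065] 64.66574236301605 85.57310643328772
[-59.38496613  24.68918729] 64.31275278563113 157.42499379386481
[-41.90239925 -48.82464745] 64.34016833756681 229.36307242609192
228 [3.5, -4.5]
222 [5.3, -9.6]
216 [7.9, -14.5]
210 [11.0, -19.1]
204 [14.8, -23.4]
198 [19.2, -27.3]
192 [24.2, -30.7]
186 [29.6, -33.4]
180 [35.4, -35.5]
174 [39.0, -37.0]
168 [42.9, -38.3]
162 [47.0, -39.2]
156 [51.4, -39.7]
150 [56.0, -39.8]
144 [60.8, -39.3]
138 [65.6, -38.3]
132 [70.4, -36.6]
126 [75.1, -34.4]
120 [79.7, -31.5]
```

>>> play_rows(targets=[{"linear":[-0.5,0,20],"turn":0},{"linear":[-0.5,0,45],"turn":0},{"linear":[-0.5,0,62],"turn":0},{"linear":[-0.5,0,68],"turn":0},{"linear":[-0.5,0,68],"turn":0}])

```text
t: 53.7
eef_pos: [641.9, 166.3, 229.8]
tcp_rot: [3.142, 0.0, 1.4]
ft_force: [0.2, -0.5, 0.7]
opening: 0.004
```

>>> play_rows(targets=[{"linear":[3.5,-4.5,0],"turn":0},{"linear":[5.3,-9.6,0],"turn":0},{"linear":[7.9,-14.5,0],"turn":0},{"linear":[11,-19.1,0],"turn":0},{"linear":[14.8,-23.4,0],"turn":0},{"linear":[19.2,-27.3,0],"turn":0},{"linear":[24.2,-30.7,0],"turn":0},{"linear":[29.6,-33.4,0],"turn":0}])

```text
t: 54.7
eef_pos: [613.7, 201.3, 229.6]
tcp_rot: [-3.141, 0.0, 1.4]
ft_force: [0.8, -3.5, 0.5]
opening: 0.003
```

>>> play_rows(targets=[{"linear":[5.8,-2.1,0],"turn":0},{"linear":[9.4,-3.6,0],"turn":0},{"linear":[13.3,-4.9,0],"turn":0},{"linear":[17.4,-5.8,0],"turn":0}])

```text
t: 55.2
eef_pos: [611.1, 219.3, 229.6]
tcp_rot: [-3.141, 0.0, 1.4]
ft_force: [0.9, -4.1, 0.3]
opening: 0.005
```

>>> play_rows(targets=[{"linear":[4.4,-0.5,0],"turn":0},{"linear":[9,-0.6,0],"turn":0},{"linear":[13.8,-0.1,0],"turn":0}])

```text
t: 55.58
eef_pos: [613.4, 233.0, 229.7]
tcp_rot: [-3.141, 0.0, 1.4]
ft_force: [-0.4, -4.3, -1.0]
opening: 0.007
```

>>> play_rows(targets=[{"linear":[4.8,1,0],"turn":0},{"linear":[9.6,2.7,0],"turn":0}])

```text
t: 55.82
eef_pos: [617.7, 242.1, 229.6]
tcp_rot: [-3.141, 0.0, 1.4]
ft_force: [-0.8, -3.8, 0.7]
opening: 0.007
```

>>> play_rows(targets=[{"linear":[4.7,2.2,0],"turn":0}])

```text
t: 55.95
eef_pos: [620.7, 246.3, 229.6]
tcp_rot: [-3.141, 0.0, 1.4]
ft_force: [-1.3, -4.4, 0.2]
opening: 0.007
```

>>> play_rows(targets=[{"linear":[2.4,1.4,0],"turn":0},{"linear":[4.6,2.9,0],"turn":0},{"linear":[6.8,4.6,0],"turn":0},{"linear":[6.8,4.6,0],"turn":0}])

```text
t: 56.45
eef_pos: [626.5, 252.2, 229.7]
tcp_rot: [3.141, -0.0, 1.4]
ft_force: [-1.4, -1.7, -0.0]
opening: 0.005
```

>>> play_rows(targets=[{"linear":[-3,-6,0],"turn":0},{"linear":[-3,-6,0],"turn":0},{"linear":[-3,-6,-30],"turn":0},{"linear":[-3,-6,-65],"turn":0},{"linear":[-40,-6,-100],"turn":0},{"linear":[-90,-6,-105],"turn":0},{"linear":[-105,-6,-105],"turn":0},{"linear":[-105,-6,-105],"turn":0},{"linear":[-105,-6,-105],"turn":0},{"linear":[-105,-6,-105],"turn":0}])

```text
t: 57.7
eef_pos: [602.7, 150.6, 334.2]
tcp_rot: [-3.141, 0.0, 1.401]
ft_force: [0.1, 0.1, -0.0]
opening: 0.001
```

Run:
```python
from h import *
wshot("w22",(140,0,420,300),2.6)
```

```text
t 57.7 pos [602.7 150.6 334.2] rpy deg [-1.7997e+02  1.0000e-02  8.0270e+01] F [ 0.1  0.1 -0. ] M [-0.01 -0.12 -0.02] op 0.1
```

View pics/w22.png

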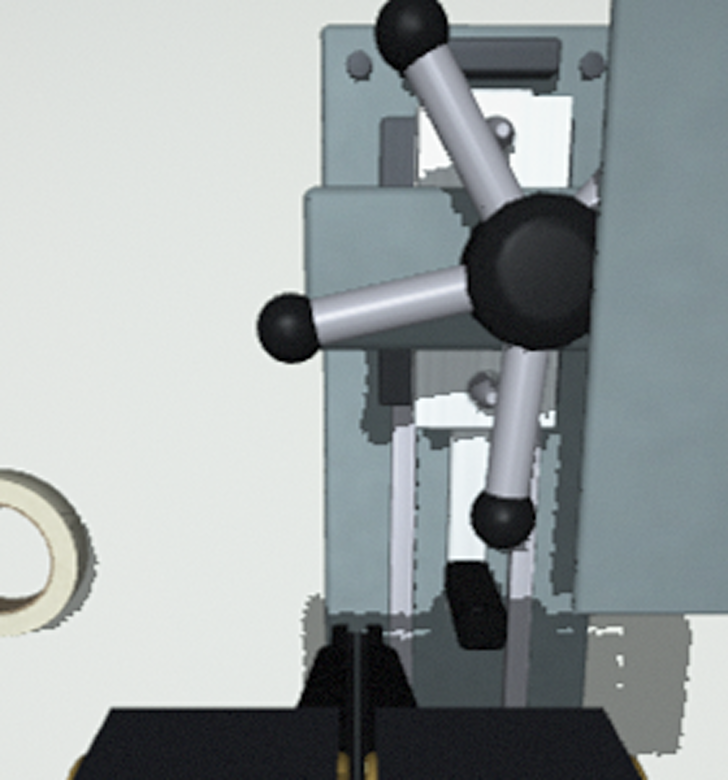

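Run:
```python
from h import *
for u in [(412,32),(291,328),(503,517)]:
    q=toP(wr("w22",*u,170))-HUB; print(q.round(1),np.hypot(*q).round(1),(np.degrees(np.arctan2(q[1],q[0]))%360).round(1))
m=(toP(wr("w22",501,129,97))+toP(wr("w22",485,391,97)))/2; print("pins mid in press",m,"expected home",HUB)
```

```text
[-32.6  54.7] 63.7 120.8
[-62.5 -14.3] 64.1 192.9
[ -5.9 -64.4] 64.7 264.7
pins mid in press [ -0.83138688 119.21373764] expected home [  0.75 118.2 ]
```

Spokes now at 120.8°, 192.9° and 264.7°, so the wheel is at about 5.43 rad and the pad about 5.2 mm in. I'll withdraw and check the whole scene.

>>> play_rows(targets=[{"linear":[-60,-20,-10],"turn":0},{"linear":[-120,-50,-10],"turn":0},{"linear":[-180,-90,-10],"turn":0},{"linear":[-230,-130,-10],"turn":0},{"linear":[-280,-160,-10],"turn":0},{"linear":[-300,-160,-10],"turn":0},{"linear":[-300,-160,-10],"turn":0},{"linear":[-300,-160,-10],"turn":0},{"linear":[-300,-160,-10],"turn":0}])

```text
t: 58.88
eef_pos: [394.3, -118.1, 344.6]
tcp_rot: [-3.141, -0.0, 1.401]
ft_force: [-0.6, 1.1, -0.2]
opening: 0.006
```

Run:
```python
from h import *
st()
im,d=env.read_camera("top");crop(im,100,100,425,300,2.4,"pics/t23.png")
im,d=env.read_camera("side");crop(im,165,150,245,260,7,"pics/s23.png")
for n,x,z in [("padface",0,75),("padtop",0,90),("deck",-18,45)]: print(n,((proj("side",[*W(.75+x,118.2),z])-[165,150]+.5)*7).round(0))
for n,y in (("stack -y end",-55),("stack +y end",55)): print(n,((proj("side",[*W(.75-25,118.2+y),75])-[165,150]+.5)*7).round(0))
```

```text
t 58.88 pos [ 394.3 -118.1  344.6] rpy deg [-1.7999e+02 -1.0000e-02  8.0280e+01] F [-0.6  1.1 -0.2] M [-0.02 -0.1  -0.01] op 0.6
padface [254. 434.]
padtop [250. 405.]
deck [262. 514.]
stack -y end [384. 453.]
stack +y end [123. 479.]
```

View pics/t23.png

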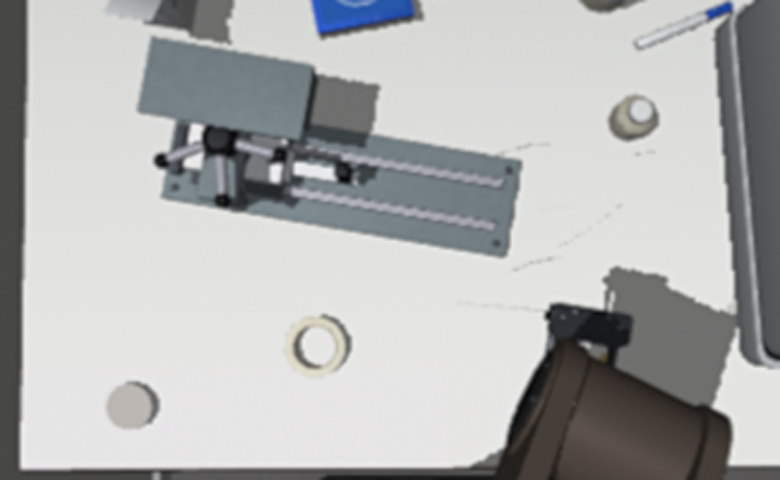

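View pics/s23.png

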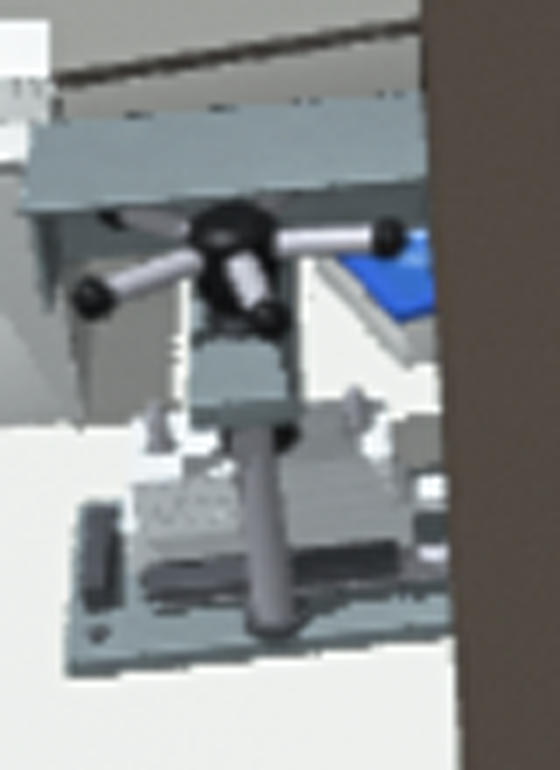

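Run:
```python
from cell import env
print(env.job_done()); print(env.state()["t"])
```

```text
the job is handed in; nothing more can be done
None
the job is handed in; nothing more can be done
```

The cell is clamped and the job is handed in at about 59 s, well inside the 200 s limit.

- **Carriage out:** I drew it out by its handle to the outer stop, where the reaction was 19 N.
- **Plates:** Only three were on the bench. I lowered all three over the pins, and each lies flat on the one below in the wrist images. The fourth was absent.
- **Carriage home:** I pushed it in to the inner stop, with a 16 N reaction. The pins are centred on the press axis to within about 2 mm, which is the camera calibration error.
- **Wheel and pad:** Three spoke pushes turned the wheel clockwise. The final spoke angles put it at about 5.43 rad, so the pad is pushed in about 5.2 mm. That figure is worked out from the wheel angle, not measured at the pad. The side view shows the pad resting on the stack.
- **Wheel start angle:** The images gave it only to within a fifth of a turn. I took the lowest value, 0.35 rad. Pushing took only about 4.5 N to the end, so the spring never reached its end, and a higher start is ruled out.
- **Pins and pad:** By the given dimensions the pin tops should have stood about 1.8 mm above the pad face as the carriage slid in, but I felt no resistance there.
- **Bystanders:** The tape roll, bottle and dish are where they were in the first picture, and the gripper touches nothing.

No check failed. I saw no plate knocked aside and no slip of the grip.

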